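# Load pendants into the setting fixture

## Task

Lift the cover plate straight up off the fixture's two dowels, keeping it level, and lay it flat in the middle of the green mat. Pull the drawer out to its stop, and set every pendant you find in it upright on the stage patch of its stone's colour, centred on the patch with its long side square across the gap between the rails. When all are in place push the drawer fully home, and leave everything else on the bench as it is.

Things in the scene. Friction and masses are not known exactly. Their poses are not given: they have to be found in the camera images.
- plate: Aluminium cover plate with a black grip bar on top: 118 (its x) x 148 (its y) x 8 mm, 450 g. Origin: centre of its underside, z up. Starts level on the fixture, axes parallel to the fixture's. Two 11.5 mm through holes on its y axis, 62 mm either side of the centre, slide tightly on 10 mm dowels whose tips are 30 mm above the seated plate's underside: it must rise more than 30 mm to be free.
- plate_grip (a point): Middle of the plate's black grip bar: 20 mm wide (plate's x), 60 mm long (plate's y), 30 mm high, standing on the plate's upper face. This point is 26 mm above the plate's underside (18 mm above its upper face, 12 mm below the bar's top). Axes as the plate's.
- fixture: Loading fixture, fixed: dark steel stage 130 (its x) x 148 mm (its y), upper face 18 mm above the bench; origin at the centre of its underside, z up. Two upright 10 mm dowels on its y axis 62 mm either side of the centre, tips 54 mm above the bench. Stops 6 mm high on the stage: three rails along y leave two gaps 46 mm wide; cross bars at y = -53 and +53 mm. It is left or right of the cabinet.
- mat_mid (a point): Centre of the upper face (3 mm above the bench) of a green cutting mat with a pale grid, 220 x 220 mm, fixed to the bench on the other side of the cabinet from the fixture; z up.
- drawer (a joint): How far the drawer of the low wooden cabinet is pulled out, m: 0 shut, 0.19 at its stop; may start up to 0.02 open. It slides along x of point drawer_handle, opening towards -x. About 2 N of friction; stays where it is left. Inside is a tray, which stands 50 mm clear of the cabinet at the stop.
- drawer_handle (a point): Middle of the drawer's steel bar handle: 10 mm thick, 110 mm long along y, 50 mm above the bench, 42 mm out from the drawer front. x points into the cabinet, z up. Drawer front: 10 mm thick, 230 wide, top 70 mm above the bench; cabinet top 85 mm. Tray from 52 to 177 mm behind this point, 218 mm wide, floor 18 mm above the bench, side walls and rear divider 10 mm high above the floor.
- pendant_red_mid (a point): Pendant with a red stone: brass base 40 mm (x) x 30 mm (y) x 8 mm, with a square red stone 16 x 16 mm, 16 mm high, standing on its middle, sides parallel to the base's; 24 mm high in all, 70 g. Point at its centre, 12 mm above its underside; z up. Starts in the drawer tray. None if this pendant is absent.
- spot_red (a point): Centre of the red patch (45 x 36 mm) on the stage, on the stage's upper face, 18 mm above the bench, under the cover plate at the start. x runs across the gap between the rails (46 mm), y along it, z up. A pendant's long side (x) goes across the gap.
- pendant_blue_mid (a point): Pendant with a blue stone: brass base 40 mm (x) x 30 mm (y) x 8 mm, with a square blue stone 16 x 16 mm, 16 mm high, standing on its middle, sides parallel to the base's; 24 mm high in all, 70 g. Point at its centre, 12 mm above its underside; z up. Starts in the drawer tray. None if this pendant is absent.
- spot_blue (a point): Centre of the blue patch (45 x 36 mm) on the stage, on the stage's upper face, 18 mm above the bench, under the cover plate at the start. x runs across the gap between the rails (46 mm), y along it, z up. A pendant's long side (x) goes across the gap.
- pendant_white_mid (a point): Pendant with a white stone: brass base 40 mm (x) x 30 mm (y) x 8 mm, with a square white stone 16 x 16 mm, 16 mm high, standing on its middle, sides parallel to the base's; 24 mm high in all, 70 g. Point at its centre, 12 mm above its underside; z up. Starts in the drawer tray. None if this pendant is absent.
- spot_white (a point): Centre of the white patch (45 x 36 mm) on the stage, on the stage's upper face, 18 mm above the bench, under the cover plate at the start. x runs across the gap between the rails (46 mm), y along it, z up. A pendant's long side (x) goes across the gap.
- pendant_yellow_mid (a point): Pendant with a yellow stone: brass base 40 mm (x) x 30 mm (y) x 8 mm, with a square yellow stone 16 x 16 mm, 16 mm high, standing on its middle, sides parallel to the base's; 24 mm high in all, 70 g. Point at its centre, 12 mm above its underside; z up. Starts in the drawer tray. None if this pendant is absent.
- spot_yellow (a point): Centre of the yellow patch (45 x 36 mm) on the stage, on the stage's upper face, 18 mm above the bench, under the cover plate at the start. x runs across the gap between the rails (46 mm), y along it, z up. A pendant's long side (x) goes across the gap.
- tape: Bystander, to be left alone: roll of green tape lying flat, 90 mm across, 22 mm high. Origin at its underside, or inside it if it lies.
- dish: Bystander, to be left alone: small white bowl, 90 mm across, 22 mm high. Origin at its underside, or inside it if it lies.
- driver: Bystander, to be left alone: screwdriver lying on the bench, 170 mm long. Origin at its underside, or inside it if it lies.
- mallet: Bystander, to be left alone: hammer lying on the bench, 220 mm long. Origin at its underside, or inside it if it lies.
- mandrel: Bystander, to be left alone: upright wooden peg, 22 mm thick, 100 mm high. Origin at its underside, or inside it if it lies.
There are look-alikes about, which are no part of the job. What is shaped like the plate but orange is not meant.

How it is judged:
By the outcome, as a careful person would: the job done as asked, in the order asked, and still so for the second after the job is handed in, with the robot touching nothing.
Of pendant_red, pendant_blue, pendant_white, pendant_yellow only 2 to 4 are there at a start; the rules pass over those that are not, and their reading is None.
At some moment in a run one of pendant_red, pendant_blue, pendant_white, pendant_yellow may be knocked a few centimetres aside while the robot is not near it.
It also fails if it takes over 210 s, if anything falls off the work surface, if the arm or the gripper's body presses on something with over 40 N, if the wrist force passes 120 N, or if a joint passes its speed limit or range.

## Robot

A 6-joint arm with a two-finger parallel gripper is mounted at the origin on the work surface. World frame = base frame: x ahead of the robot, y to its left, z up, the work surface at z = 0. Lengths are in m, angles in rad, forces in N, time in s.
With the tool pointing down it reaches from about 0.35 to 0.85 m from the base axis. Payload 8.1 kg.
Tool frame: the origin (TCP) lies at the centre of the arm's flange, where the gripper is bolted on; the fingertips stand 186 mm ahead of it and the grasp point (between the pads) lies 167 mm ahead of it; z points along the fingers, y is the direction in which the jaws open and shut (so a half turn about z gives the same grasp; the last joint's range is limited). The gripper opens to 93 mm and grips with 3 to 60 N. Pads are 15 mm wide; open, the fingers measure 128 mm over their backs; the gripper's body (75 mm by 188 mm) begins 65 mm behind the grasp point.
Start: joints at [1.098, 0.13, 1.488, -0, 1.523, -0.085], TCP at [0.227, 0.555, 0.405] pointing down, gripper open.
Joint ranges: [-2.96, 2.96], [-0.89, 2.26], [0.02, 2.5], [-1.34, 4.48], [0, 2.73], [-2.66, 2.66]. Speed limits (rad/s): [2.39, 2.39, 2.79, 3.14, 3.14, 3.14].

## Interface

Orientations are given as a rotation vector (axis times angle).
In Python, from plant import robot, viewer, order gives the robot as it stands.
- The arm moves only by the tool apply_moves, never from a script. Its argument "deltas" is a list of rows, each a list of 3 entries, a list of its own where there are three numbers: the finger opening in mm, from 0 to 93, then the shift along the tool's x, y, z in mm, then the turn about the tool's z in rad. In form: [[grip, [dx, dy, dz], yaw], ...]. A call has 1 to 5 rows; each row shifts and turns the commanded pose from where the row before left it, along the tool's axes as they then stand; what a row does not reach is not made up. A row lasts 1/8 s, in which the tool goes at most 62.5 mm and 10.7 degrees, less where a joint would pass 70% of its speed; a pose out of reach is approached as far as the arm can. A call is refused whole if a number of a shift passes 62.5 or a number of a turn 0.188, either way. A call with a gripper value outside its range is refused whole. The fingers move at their own pace and stop on an object; "grip_force" is the grip in N (left out, the last holds). Time passes only in rows, so rows that do not move let the fingers close. It gives the time, the measured TCP pose, the force and the opening at its end, in the units of the state.
- robot.read_state(): the state, without advancing time (a new reading comes with each control period).
- viewer.read_camera(name): name is "side" or "top" or "wrist"; returns the picture (420x560x3 uint8, blue, green, red); there is no depth.
- viewer.get_calibration(name): a dict with "fx", "fy", "cx", "cy" (pixels), "R" (3x3) and "t" (3): a world point X has camera coordinates R X + t. Camera axes: x right, y down, z forward; pixel columns grow to the right and rows downward; lengths in m; the calibration is good to about 2 mm. A picture is of the moment at which its call begins: read the wrist's pose just before it. get_calibration takes no time and is no camera call; for the wrist camera it gives the pose at the moment of the call.
- order.close_job(): hands the job in, once; it reports no verdict.
The state is a dict: "t": time; "q": joint angles; "dq": joint speeds; "joint_torque": joint torques, N m; "tool_pos": TCP position; "orientation": TCP orientation; "force": force on the tool from outside, world axes, zero at the start; "wrist_torque": the same for the moment, N m; "opening": finger opening in m.
Only numpy, scipy, OpenCV 4.12 (cv2) and the standard library are available. Lean on these libraries where they do the work, as an engineer would, in place of code of your own. Each camera call takes 0.05 s, during which the arm holds its last target. There are 200 camera calls.

## Working session

There is one attempt and no reset: what is moved stays moved. The work goes in short steps, Python scripts to look and compute and a tool call to move; the robot and the scene stay as the last step left them, time stands still between calls to the robot, and variables do not carry over. Pictures are saved under pics/ and viewed, about 12 in all and at most 16, crops included, and the job is handed in when it is done.

Besides the shell and the picture viewer there is one more tool, called after "Request:" as a command line: name --argument value ..., lists and objects as JSON in quotes. apply_moves: Moves the arm, as the interface text tells. Its arguments: {"type":"object","properties":{"deltas":{"type":"array"},"grip_force":{"type":"number"}},"required":["deltas"]}

```bash
mkdir -p pics; ls; cat > h.py <<'E'
import numpy as np, cv2
from scipy.spatial.transform import Rotation as Ro
from plant import robot, viewer, order
def cal(n):
    c=viewer.get_calibration(n); return c,np.array(c["R"]),np.array(c["t"])
def ray(n,uv,z,c=None):
    c,R,t=c or cal(n); uv=np.atleast_2d(np.array(uv,float))
    d=np.c_[(uv[:,0]-c["cx"])/c["fx"],(uv[:,1]-c["cy"])/c["fy"],np.ones(len(uv))]@R
    o=-R.T@t; return o+d*((z-o[2])/d[:,2])[:,None]
def proj(n,X,c=None):
    c,R,t=c or cal(n); p=np.atleast_2d(X)@R.T+t
    return np.c_[p[:,0]/p[:,2]*c["fx"]+c["cx"],p[:,1]/p[:,2]*c["fy"]+c["cy"]]
def snap(n,f):
    im=np.array(viewer.read_camera(n)); cv2.imwrite("pics/"+f,im); return im
def st():
    s=robot.read_state(); R=Ro.from_rotvec(s["orientation"]).as_matrix()
    print("t",round(s["t"],2),"pos",np.round(s["tool_pos"],4),"yaw y-axis",np.round(R[:,1],3),"x",np.round(R[:,0],3),"F",np.round(s["force"],1),"op",round(s["opening"],4),"q",np.round(s["q"],2)); return s,R
E
python3 - <<'E'
from h import *
s,R=st()
for n in("top","side","wrist"):
    c,Rr,t=cal(n); print(n,c["fx"],c["cx"],np.round(-Rr.T@t,3),np.round(Rr[2],2)); snap(n,n+"0.png")
a=np.hstack([cv2.imread("pics/top0.png")]);
E
```

```text
pics
t 0.0 pos [0.2267 0.5552 0.4037] yaw y-axis [ 0.378  0.926 -0.002] x [-0.926  0.378  0.   ] F [-0.9 -0.4 -0. ] op 0.0931 q [ 1.1   0.13  1.49  0.    1.52 -0.09]
top 483.610234290638 281.9512192763468 [0.324 0.    1.447] [ 0.14 -0.   -0.99]
side 403.7733566882508 278.901668285789 [ 0.267 -1.018  0.868] [ 0.2   0.76 -0.62]
wrist 315.6661246277393 280.3524207875542 [0.156 0.585 0.383] [ 0.25 -0.1  -0.96]
```

View pics/top0.png

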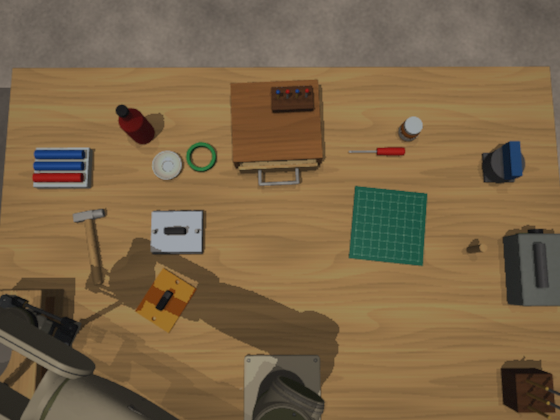

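View pics/side0.png

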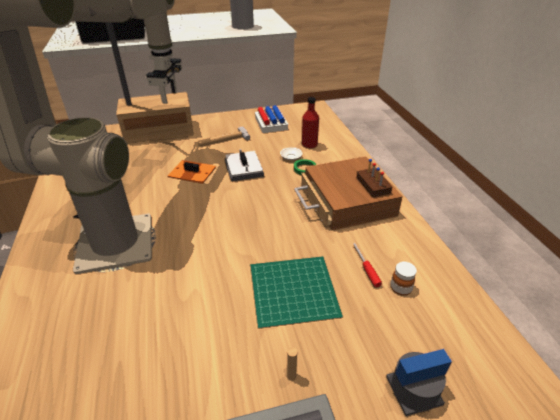

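```bash
python3 - <<'E'
from h import *
im=cv2.imread("pics/top0.png"); hsv=cv2.cvtColor(im,cv2.COLOR_BGR2HSV)
def big(m,box):
    k=np.zeros_like(m); x0,y0,x1,y1=box; k[y0:y1,x0:x1]=m[y0:y1,x0:x1]
    cs,_=cv2.findContours(k,0,2); return max(cs,key=cv2.contourArea)
def rep(nm,c,z):
    r=cv2.minAreaRect(c); b=cv2.boxPoints(r); P=ray("top",b,z); e=P[1]-P[0]; f=P[2]-P[1]
    print(nm,np.round(r[0],1),"ctr",np.round(P.mean(0),4),"edges",np.round(np.linalg.norm(e),4),np.round(np.linalg.norm(f),4),"ang",np.round(np.degrees([np.arctan2(e[1],e[0]),np.arctan2(f[1],f[0])]),1))
white=cv2.inRange(hsv,(0,0,120),(180,60,255))
rep("plate",big(white,(140,200,215,262)),.032)
green=cv2.inRange(hsv,(70,80,30),(95,255,255)); rep("mat",big(green,(340,180,440,275)),.003)
dark=cv2.inRange(hsv,(0,0,0),(180,255,60)); rep("bar",big(dark,(160,222,192,242)),.062)
a=cv2.resize(im[195:270,135:220],None,fx=9,fy=9,interpolation=2)[:590]
b=cv2.resize(im[70:200,220:330],None,fx=4,fy=4,interpolation=2)
cv2.imwrite("pics/c1.png",cv2.resize(im[140:265,140:330],None,fx=4.2,fy=4.2,interpolation=cv2.INTER_CUBIC))
E
```

```text
plate [175.5 231. ] ctr [0.4663 0.3114 0.032 ] edges 0.1506 0.1179 ang [ -90.2 -178.8]
mat [388.4 225.4] ctr [ 0.4852 -0.3209  0.003 ] edges 0.2201 0.2222 ang [ -6.4 -95.4]
bar [175.  230.3] ctr [0.465  0.3063 0.062 ] edges 0.0582 0.019 ang [ -86.8 -175.2]
```

View pics/c1.png

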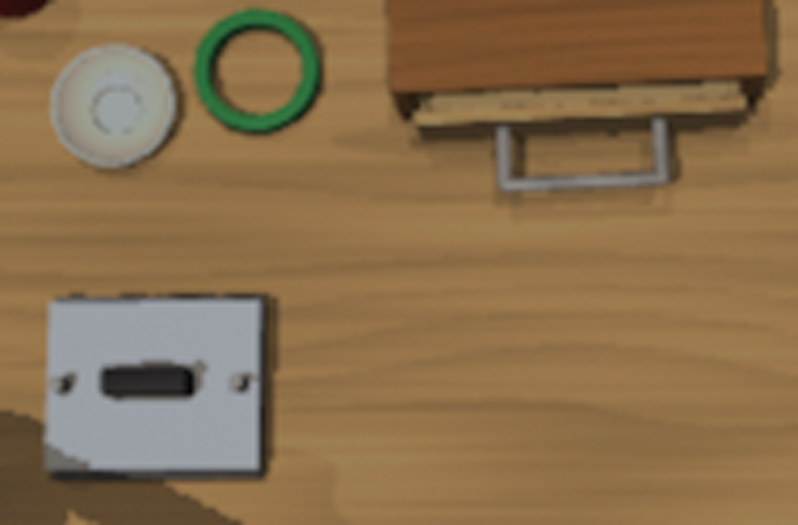

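```bash
cat >> h.py <<'E'
def plan(pos,yaw=None,step=55,grip=93,n=None,start=None):
    """rows to reach TCP pos with tool y at world yaw (deg); returns end"""
    if start is None:
        s=robot.read_state(); p=np.array(s["tool_pos"]); R=Ro.from_rotvec(s["orientation"]).as_matrix(); y0=np.arctan2(R[1,1],R[0,1])
    else: p,y0=np.array(start[0],float),np.radians(start[1])
    y1=y0 if yaw is None else np.radians(yaw)
    dy=(y1-y0+np.pi)%(2*np.pi)-np.pi; d=np.array(pos)-p
    n=n or int(max(np.ceil(np.linalg.norm(d)*1e3/step),np.ceil(abs(dy)/.18),1)); rows=[]
    for i in range(n):
        a=y0+dy*i/n; Y=np.array([np.cos(a),np.sin(a),0]); Z=np.array([0,0,-1.]); X=np.cross(Y,Z)
        rows.append([grip,[round(float(v@d)/n*1e3,1)+0. for v in(X,Y,Z)],round(-dy/n,4)])
    for i in range(0,n,5): print(rows[i:i+5])
    return pos,np.degrees(y1)
E
python3 - <<'E'
from h import *
print(np.round(ray("top",[(259.8,184.3),(298.1,182.4)],.05),4))
plan([.466,.309,.40],0)
E
```

```text
[[ 0.6012  0.0636  0.05  ]
 [ 0.6066 -0.049   0.05  ]]
[[93, [-44.9, -19.6, 0.6], np.float64(0.169)], [93, [-47.6, -11.8, 0.6], np.float64(0.169)], [93, [-48.9, -3.6, 0.6], np.float64(0.169)], [93, [-48.8, 4.6, 0.6], np.float64(0.169)], [93, [-47.3, 12.8, 0.6], np.float64(0.169)]]
[[93, [-44.5, 20.6, 0.6], np.float64(0.169)], [93, [-40.4, 27.8, 0.6], np.float64(0.169)]]
```

Request:
apply_moves --deltas '[[93, [-44.9, -19.6, 0.6], 0.169], [93, [-47.6, -11.8, 0.6], 0.169], [93, [-48.9, -3.6, 0.6], 0.169], [93, [-48.8, 4.6, 0.6], 0.169], [93, [-47.3, 12.8, 0.6], 0.169]]'

```text
t: 0.78
tool_pos: [0.3985, 0.3784, 0.4015]
orientation: [-1.823, -2.558, 0.0]
force: [1.4, -0.1, -0.2]
opening: 0.093
```

Request:
apply_moves --deltas '[[93, [-44.5, 20.6, 0.6], 0.169], [93, [-40.4, 27.8, 0.6], 0.169], [93, [0, 0, 0], 0], [93, [0, 0, 0], 0]]'

```text
t: 1.27
tool_pos: [0.4659, 0.3094, 0.4002]
orientation: [-2.22, -2.222, 0.001]
force: [-0.3, 0.5, -0.5]
opening: 0.093
```

```bash
sed -i 's/round(-dy\/n,4)/round(float(-dy\/n),4)/' h.py; python3 - <<'E'
from h import *
st(); snap("wrist","w1.png"); snap("top","top1.png")
E
```

```text
t 1.27 pos [0.4659 0.3094 0.4002] yaw y-axis [ 1.     0.001 -0.001] x [-0.001  1.     0.   ] F [-0.3  0.5 -0.5] op 0.093 q [0.49 0.02 1.61 0.   1.51 0.49]
```

View pics/w1.png

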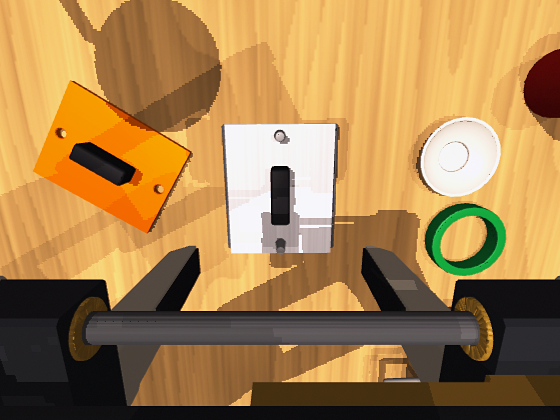

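```bash
python3 - <<'E'
from h import *
im=cv2.imread("pics/w1.png"); c=cal("wrist")
hsv=cv2.cvtColor(im,cv2.COLOR_BGR2HSV)
def rep(nm,m,box,z):
    k=np.zeros_like(m); x0,y0,x1,y1=box; k[y0:y1,x0:x1]=m[y0:y1,x0:x1]
    cs,_=cv2.findContours(k,0,2); q=max(cs,key=cv2.contourArea)
    P=ray("wrist",q[:,0],z,c)[:,:2]; r=cv2.minAreaRect((P*1000).astype(np.float32)); print(nm,np.round(r,2) if 0 else r)
rep("plate",cv2.inRange(hsv,(0,0,100),(180,45,255)),(200,110,360,258),.032)
rep("bar",cv2.inRange(hsv,(0,0,0),(180,255,45)),(260,150,300,230),.062)
print(np.round(ray("wrist",[(280,135),(280.5,243)],.054,c),4))
print(np.round(ray("wrist",[(223,125),(338,125),(331.5,252),(229.5,252)],.032,c),4))
cv2.imwrite("pics/c2.png",cv2.resize(im[115:265,205:355],None,fx=4,fy=4,interpolation=cv2.INTER_NEAREST))
E
```

```text
plate ((464.1355285644531, 311.4174499511719), (121.66183471679688, 148.60275268554688), 0.6574363112449646)
bar ((464.3100891113281, 314.04046630859375), (61.498050689697266, 18.4288272857666), 89.69297790527344)
[[0.4642 0.3747 0.054 ]
 [0.4651 0.2586 0.054 ]]
[[0.4035 0.384  0.032 ]
 [0.5258 0.3844 0.032 ]
 [0.5258 0.2386 0.032 ]
 [0.4044 0.2382 0.032 ]]
```

View pics/c2.png

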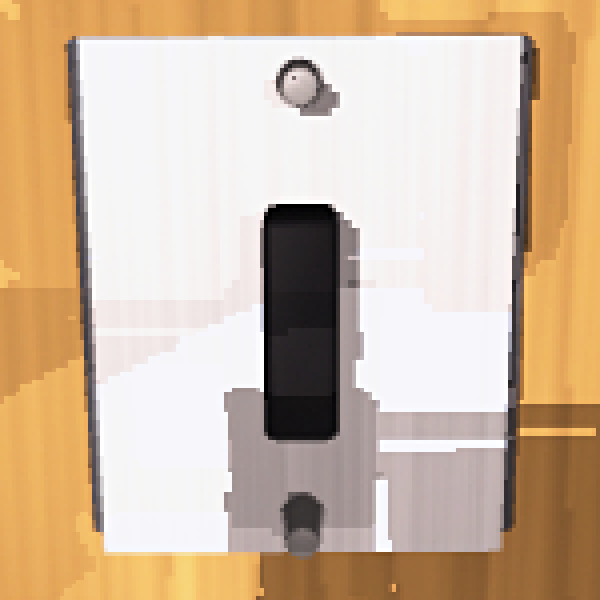

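```bash
python3 - <<'E'
from h import *
c=cal("wrist"); print(np.round(ray("wrist",[(279.7,136.2),(280.7,250.5)],.054,c),4))
plan([.4645,.312,.222],0.3,step=45,grip=60)
E
```

```text
[[0.4639 0.3736 0.054 ]
 [0.4653 0.2497 0.054 ]]
[[60, [0.5, -0.2, 44.6], -0.0008], [60, [0.5, -0.2, 44.6], -0.0008], [60, [0.5, -0.2, 44.6], -0.0008], [60, [0.5, -0.2, 44.6], -0.0008]]
```

Request:
apply_moves --deltas '[[60, [0.6, -0.3, 44.6], -0.001], [60, [0.5, -0.3, 44.6], -0.001], [60, [0.5, -0.3, 44.6], -0.001], [60, [0.5, -0.3, 44.4], -0.001], [60, [0, 0, 0], 0]]'

```text
t: 2.0
tool_pos: [0.464, 0.3126, 0.2212]
orientation: [-2.214, -2.229, 0.001]
force: [-1.2, -1.2, 0.4]
opening: 0.0603
```

Request:
apply_moves --deltas '[[60, [0, 0, 0], 0], [10, [0, 0, 0], 0], [10, [0, 0, 0], 0], [10, [0, 0, 0], 0], [10, [0, 0, 0], 0]]' --grip_force 40

```text
t: 2.62
tool_pos: [0.4649, 0.3114, 0.2224]
orientation: [2.217, 2.226, 0.0]
force: [-0.1, -0.1, -0.5]
opening: 0.0247
```

Request:
apply_moves --deltas '[[10, [0, 0, 0], 0], [10, [0, 0, 0], 0], [10, [0, 0, 0], 0]]'

```text
t: 3.0
tool_pos: [0.4649, 0.3114, 0.2224]
orientation: [2.217, 2.226, 0.0]
force: [-0.2, 0.5, 0.7]
opening: 0.0199
```

Gripped (20 mm). Lift slowly, watching lateral forces.

Request:
apply_moves --deltas '[[10, [0, 0, -2], 0], [10, [0, 0, -4], 0], [10, [0, 0, -6], 0], [10, [0, 0, -6], 0], [10, [0, 0, 0], 0]]'

```text
t: 3.62
tool_pos: [0.4651, 0.3117, 0.2413]
orientation: [2.217, 2.226, 0.002]
force: [-0.2, -0.9, -5.2]
opening: 0.0197
```

Request:
apply_moves --deltas '[[10, [0, 0, -6], 0], [10, [0, 0, -8], 0], [10, [0, 0, -8], 0], [10, [0, 0, -8], 0], [10, [0, 0, -8], 0]]'

```text
t: 4.25
tool_pos: [0.4649, 0.3115, 0.2791]
orientation: [2.217, 2.226, 0.0]
force: [0.2, 0.4, -5.0]
opening: 0.0198
```

Request:
apply_moves --deltas '[[10, [0, 0, -10], 0], [10, [0, 0, -15], 0], [10, [0, 0, -15], 0], [10, [0, 0, -10], 0], [10, [0, 0, 0], 0]]'

```text
t: 4.88
tool_pos: [0.4652, 0.3117, 0.3298]
orientation: [2.217, 2.225, 0.004]
force: [0.3, -0.4, -4.8]
opening: 0.0197
```

```bash
python3 - <<'E'
from h import *
st(); snap("top","top2.png");a=cv2.imread("pics/top2.png"); b=snap("wrist","w2.png")
cv2.imwrite("pics/c3.png",np.hstack([cv2.resize(a[150:300,340:480],(420,450)),b[:,80:][:450-30,:380]]) if 0 else b)
im=cv2.imread("pics/top0.png");hsv=cv2.cvtColor(im,cv2.COLOR_BGR2HSV)
m=cv2.inRange(hsv,(70,80,30),(95,255,255));m=cv2.morphologyEx(m,3,np.ones((7,7)));
k=np.zeros_like(m);k[170:280,335:445]=m[170:280,335:445]
q=max(cv2.findContours(k,0,2)[0],key=cv2.contourArea);P=ray("top",q[:,0],.003)[:,:2]*1000
print(cv2.minAreaRect(P.astype(np.float32)))
E
```

```text
t 4.88 pos [0.4652 0.3117 0.3298] yaw y-axis [1.    0.004 0.002] x [-0.004  1.     0.001] F [ 0.3 -0.4 -4.8] op 0.0197 q [0.5  0.07 1.69 0.   1.38 0.49]
((485.12921142578125, -319.50592041015625), (217.6268310546875, 217.22560119628906), 83.70989227294922)
```

View pics/w2.png

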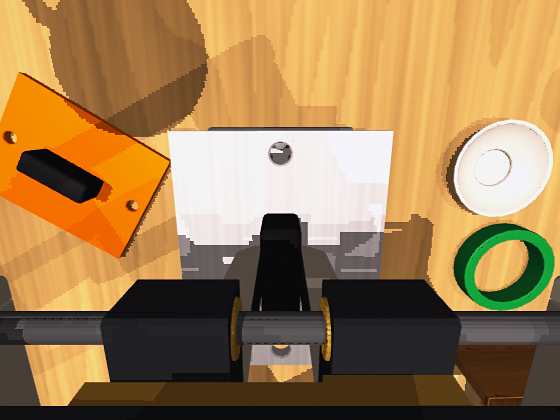

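```bash
python3 - <<'E'
from h import *
plan([.485,-.320,.33],-6.3,step=45,grip=10)
E
```

```text
[[10, [-42.1, 1.2, -0.1], 0.0076], [10, [-42.1, 1.5, -0.1], 0.0076], [10, [-42.1, 1.8, -0.1], 0.0076], [10, [-42.1, 2.1, -0.1], 0.0076], [10, [-42.0, 2.5, -0.1], 0.0076]]
[[10, [-42.0, 2.8, -0.1], 0.0076], [10, [-42.0, 3.1, -0.1], 0.0076], [10, [-42.0, 3.4, -0.1], 0.0076], [10, [-42.0, 3.7, -0.1], 0.0076], [10, [-41.9, 4.1, -0.1], 0.0076]]
[[10, [-41.9, 4.4, -0.1], 0.0076], [10, [-41.9, 4.7, -0.1], 0.0076], [10, [-41.8, 5.0, -0.1], 0.0076], [10, [-41.8, 5.3, -0.1], 0.0076], [10, [-41.7, 5.6, -0.1], 0.0076]]
```

Request:
apply_moves --deltas '[[10, [-20, 0.6, 0], 0.004], [10, [-42.1, 1.3, 0], 0.0076], [10, [-42.1, 1.6, 0], 0.0076], [10, [-42.1, 1.9, 0], 0.0076], [10, [-42.1, 2.2, 0], 0.0076]]'

```text
t: 5.6
tool_pos: [0.47, 0.1209, 0.3277]
orientation: [-2.255, -2.187, 0.002]
force: [0.3, -0.1, -5.5]
opening: 0.0197
```

Request:
apply_moves --deltas '[[10, [-42, 2.6, 0], 0.0076], [10, [-42, 2.9, 0], 0.0076], [10, [-42, 3.2, 0], 0.0076], [10, [-42, 3.5, 0], 0.0076], [10, [-42, 3.8, 0], 0.0076]]'

```text
t: 6.22
tool_pos: [0.4761, -0.0895, 0.3277]
orientation: [-2.297, -2.143, 0.001]
force: [2.4, 0.2, -5.9]
opening: 0.0195
```

Request:
apply_moves --deltas '[[10, [-42, 4.2, 0], 0.0076], [10, [-42, 4.5, 0], 0.0076], [10, [-42, 4.8, 0], 0.0076], [10, [-42, 5.1, 0], 0.0076], [10, [-42, 5.4, 0], 0.0076]]'

```text
t: 6.85
tool_pos: [0.4822, -0.3006, 0.3276]
orientation: [-2.336, -2.098, 0.001]
force: [0.0, -0.1, -3.6]
opening: 0.0197
```

Request:
apply_moves --deltas '[[10, [-21.8, 3, 0], 0.003], [10, [0, 0, 0], 0], [10, [0, 0, 0], 0], [10, [0, 0, 0], 0]]'

```text
t: 7.35
tool_pos: [0.4841, -0.3197, 0.3282]
orientation: [-2.338, -2.098, -0.0]
force: [-0.0, 0.8, -4.9]
opening: 0.0197
```

```bash
python3 - <<'E'
from h import *
st(); plan([.485,-.320,.203],-6.3,step=30,grip=10); snap("wrist","w3.png")
E
```

```text
t 7.35 pos [ 0.4841 -0.3197  0.3282] yaw y-axis [ 0.994 -0.108 -0.   ] x [0.108 0.994 0.   ] F [-0.   0.8 -4.9] op 0.0197 q [-0.67  0.13  1.63  0.    1.38 -0.56]
[[10, [0.0, 0.2, 25.0], 0.0003], [10, [0.0, 0.2, 25.0], 0.0003], [10, [0.0, 0.2, 25.0], 0.0003], [10, [0.0, 0.2, 25.0], 0.0003], [10, [0.0, 0.2, 25.0], 0.0003]]
```

View pics/w3.png

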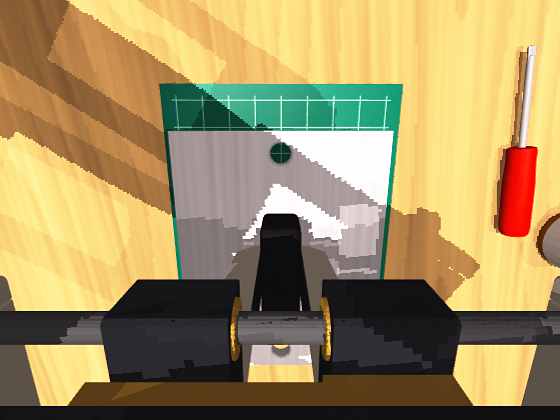

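```bash
python3 - <<'E'
from h import *
P=ray("wrist",[(161,84.5),(402,84)],.003); print(np.round(P,4)); e=P[1]-P[0]; e/=np.linalg.norm(e); n=np.cross([0,0,1],e); m=P.mean(0); print(m+.11*n,m-.11*n, np.linalg.norm(P[1]-P[0]),np.degrees(np.arctan2(e[1],e[0])))
E
```

```text
[[ 0.3884 -0.1991  0.003 ]
 [ 0.6043 -0.222   0.003 ]]
[ 0.50795328 -0.10119437  0.003     ] [ 0.48473059 -0.31996527  0.003     ] 0.21706224822618247 -6.059299343232576
```

Request:
apply_moves --deltas '[[10, [0, 0.5, 25], 0], [10, [0, 0.5, 25], 0], [10, [0, 0, 25], 0], [10, [0, 0, 25], 0], [10, [0, 0, 13], 0]]'

```text
t: 8.02
tool_pos: [0.4847, -0.3199, 0.2138]
orientation: [-2.337, -2.096, 0.001]
force: [1.3, -0.2, -5.4]
opening: 0.0196
```

Request:
apply_moves --deltas '[[10, [0, 0, 0], 0], [10, [0, 0, 5], 0], [10, [0, 0, 5], 0], [10, [0, 0, 2], 0], [10, [0, 0, 0], 0]]'

```text
t: 8.65
tool_pos: [0.485, -0.3209, 0.2033]
orientation: [-2.34, -2.096, 0.0]
force: [-0.1, -0.6, -4.3]
opening: 0.0195
```

Centre agrees. Lower the last bit, release and rise.

Request:
apply_moves --deltas '[[10, [0, 0, 1], 0], [10, [0, 0, 0.5], 0], [10, [0, 0, 0.5], 0], [10, [0, 0, 0], 0], [10, [0, 0, 0], 0]]'

```text
t: 9.28
tool_pos: [0.4851, -0.3209, 0.2014]
orientation: [2.339, 2.097, 0.0]
force: [-0.7, -0.7, -4.5]
opening: 0.0198
```

Request:
apply_moves --deltas '[[30, [0, 0, 0], 0], [40, [0, 0, 0], 0], [60, [0, 0, 0], 0], [60, [0, 0, 0], 0], [60, [0, 0, -15], 0]]'

```text
t: 9.9
tool_pos: [0.4845, -0.3204, 0.2155]
orientation: [-2.337, -2.095, 0.001]
force: [0.1, 0.5, -0.3]
opening: 0.0594
```

Request:
apply_moves --deltas '[[60, [0, 0, -30], 0], [60, [0, 0, -50], 0], [60, [0, 0, -50], 0], [60, [0, 0, -50], 0], [60, [0, 0, 0], 0]]'

```text
t: 10.52
tool_pos: [0.486, -0.3216, 0.4037]
orientation: [2.331, 2.09, 0.003]
force: [-0.5, -0.1, -0.9]
opening: 0.06
```

```bash
python3 - <<'E'
from h import *
st(); e=plan([.53,.0,.40],-2.8,step=45,grip=93); snap("wrist","w4.png")
E
```

```text
t 10.53 pos [ 0.486  -0.3216  0.4037] yaw y-axis [ 0.994 -0.109  0.009] x [ 0.109  0.994 -0.006] F [-0.5 -0.1 -0.9] op 0.06 q [-0.67  0.08  1.55  0.    1.51 -0.56]
[[93, [40.6, 1.1, 0.5], -0.0076], [93, [40.6, 1.4, 0.5], -0.0076], [93, [40.5, 1.7, 0.5], -0.0076], [93, [40.5, 2.0, 0.5], -0.0076], [93, [40.5, 2.3, 0.5], -0.0076]]
[[93, [40.5, 2.6, 0.5], -0.0076], [93, [40.5, 2.9, 0.5], -0.0076], [93, [40.4, 3.2, 0.5], -0.0076]]
```

Request:
apply_moves --deltas '[[60, [40.6, 1.1, 0.5], -0.0076], [60, [40.6, 1.4, 0.5], -0.0076], [60, [40.5, 1.7, 0.5], -0.0076], [60, [40.5, 2.0, 0.5], -0.0076], [60, [40.5, 2.3, 0.5], -0.0076]]'

```text
t: 11.2
tool_pos: [0.5121, -0.1184, 0.3923]
orientation: [-2.298, -2.139, 0.002]
force: [-0.2, 0.5, 0.3]
opening: 0.06
```

Request:
apply_moves --deltas '[[60, [40.5, 2.6, 0.5], -0.0076], [60, [40.5, 2.9, 0.5], -0.0076], [60, [40.4, 3.2, 0.5], -0.0076], [60, [0, 0, 0], 0], [60, [0, 0, 0], 0]]'

```text
t: 11.82
tool_pos: [0.5287, 0.0006, 0.3913]
orientation: [-2.273, -2.167, 0.002]
force: [-0.2, -0.3, -0.2]
opening: 0.0598
```

```bash
python3 - <<'E'
from h import *
st(); a=snap("wrist","w5.png"); b=cv2.imread("pics/w4.png")
cv2.imwrite("pics/c5.png",np.hstack([a,b])[:, :]) if 0 else cv2.imwrite("pics/c5.png",np.hstack([cv2.resize(x,(400,300)) for x in (a,b)]))
E
```

```text
t 11.82 pos [0.5287 0.0006 0.3913] yaw y-axis [ 0.999 -0.048 -0.002] x [ 0.048  0.999 -0.   ] F [-0.2 -0.3 -0.2] op 0.0598 q [-0.1  -0.06  1.7  -0.    1.5  -0.05]
```

View pics/c5.png

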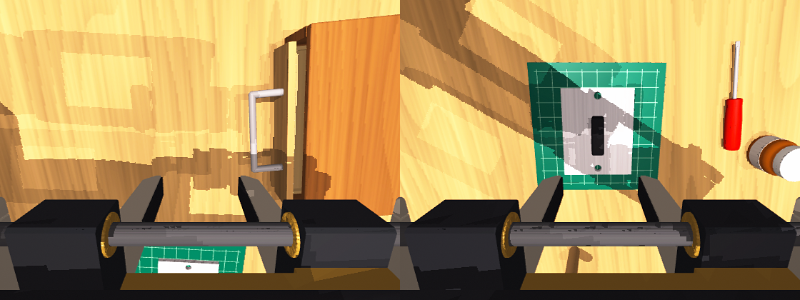

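```bash
python3 - <<'E'
from h import *
im=cv2.imread("pics/w5.png"); hsv=cv2.cvtColor(im,cv2.COLOR_BGR2HSV); c=cal("wrist")
m=cv2.inRange(hsv,(0,0,90),(180,55,255)); k=np.zeros_like(m); k[115:250,340:400]=m[115:250,340:400]
q=max(cv2.findContours(k,0,2)[0],key=cv2.contourArea); print(cv2.boundingRect(q))
pts=[]
for r in range(140,230,10):
    x=np.nonzero(k[r,340:375])[0]+340
    if len(x): pts.append(((x.min()+x.max())/2,r))
P=ray("wrist",pts,.052,c)[:,:2]; vx,vy,_,_=cv2.fitLine(P.astype(np.float32),2,0,.001,.001).ravel(); print(np.round(P,4),np.degrees(np.arctan2(-vx,vy)))
ys=q[:,0,1]; print("ends",np.round(ray("wrist",[(352,ys.min()),(355,ys.max())],.052,c),4))
E
```

```text
(348, 124, 49, 117)
[[ 0.6018  0.0565]
 [ 0.6024  0.0468]
 [ 0.603   0.0368]
 [ 0.6032  0.0267]
 [ 0.6039  0.0164]
 [ 0.604   0.006 ]
 [ 0.6047 -0.0047]
 [ 0.6054 -0.0155]
 [ 0.6056 -0.0265]] -177.37657
ends [[ 0.6011  0.0718  0.052 ]
 [ 0.606  -0.0492  0.052 ]]
```

```bash
python3 - <<'E'
from h import *
a=plan([.6035,.009,.30],2.6,step=45,grip=28); print()
a=plan([.6035,.009,.217],2.6,step=30,grip=28,start=a)
E
```

```text
[[28, [4.2, 24.7, 30.5], -0.0315], [28, [3.4, 24.9, 30.5], -0.0315], [28, [2.6, 25.0, 30.5], -0.0315]]

[[28, [0.0, 0.0, 27.7], -0.0], [28, [0.0, 0.0, 27.7], -0.0], [28, [0.0, 0.0, 27.7], -0.0]]
```

Request:
apply_moves --deltas '[[28, [4.2, 24.7, 30.5], -0.0315], [28, [3.4, 24.9, 30.5], -0.0315], [28, [2.6, 25, 30.5], -0.0315], [28, [0, 0, 0], 0], [28, [0, 0, 0], 0]]'

```text
t: 12.5
tool_pos: [0.6036, 0.0087, 0.3012]
orientation: [-2.172, -2.27, 0.001]
force: [-0.1, 0.2, 0.8]
opening: 0.0283
```

Request:
apply_moves --deltas '[[28, [0, 0, 25], 0], [28, [0, 0, 25], 0], [28, [0, 0, 25], 0], [28, [0, 0, 8], 0], [28, [0, 0, 0], 0]]'

```text
t: 13.12
tool_pos: [0.6039, 0.0094, 0.2189]
orientation: [2.17, 2.271, 0.001]
force: [0.7, -0.4, -0.3]
opening: 0.0277
```

Request:
apply_moves --deltas '[[5, [0, 0, 0], 0], [5, [0, 0, 0], 0], [5, [0, 0, 0], 0], [5, [0, 0, 0], 0], [5, [0, 0, 0], 0]]' --grip_force 25

```text
t: 13.75
tool_pos: [0.6043, 0.0096, 0.219]
orientation: [2.169, 2.271, 0.002]
force: [-0.7, -0.5, 6.5]
opening: 0.0093
```

Request:
apply_moves --deltas '[[5, [0, -10, 0], 0], [5, [0, -20, 0], 0], [5, [0, -25, 0], 0], [5, [0, -25, 0], 0], [5, [0, -25, 0], 0]]'

```text
t: 14.38
tool_pos: [0.4986, 0.0049, 0.2189]
orientation: [2.168, 2.27, 0.003]
force: [1.3, 1.0, 9.4]
opening: 0.0092
```

Request:
apply_moves --deltas '[[5, [0, -25, 0], 0], [5, [0, -20, 0], 0], [5, [0, -10, 0], 0], [5, [0, -5, 0], 0], [5, [0, 0, 0], 0]]'

```text
t: 15.0
tool_pos: [0.4389, 0.0022, 0.2189]
orientation: [2.169, 2.271, 0.002]
force: [-0.8, 1.2, 10.4]
opening: 0.0088
```

Request:
apply_moves --deltas '[[5, [0, -3, 0], 0], [5, [0, -3, 0], 0], [5, [0, 0, 0], 0]]'

```text
t: 15.38
tool_pos: [0.4337, 0.0019, 0.2189]
orientation: [2.168, 2.27, 0.005]
force: [4.9, 1.2, 4.1]
opening: 0.0091
```

Request:
apply_moves --deltas '[[5, [0, -3, 0], 0], [5, [0, -3, 0], 0], [5, [0, 0, 0], 0]]'

```text
t: 15.75
tool_pos: [0.4311, 0.0018, 0.2193]
orientation: [2.162, 2.262, 0.02]
force: [40.7, 4.7, -32.6]
opening: 0.0095
```

Request:
apply_moves --deltas '[[5, [0, 4, 0], 0], [5, [0, 0.5, 0], 0], [20, [0, 0, 0], 0], [28, [0, 0, 0], 0], [28, [0, 0, 0], 0]]'

```text
t: 16.38
tool_pos: [0.4309, 0.0018, 0.2174]
orientation: [-2.169, -2.271, 0.001]
force: [0.8, 0.0, 0.1]
opening: 0.0276
```

Request:
apply_moves --deltas '[[28, [0, 0, -15], 0], [28, [0, 0, -30], 0], [28, [0, 0, -40], 0], [40, [0, 0, -50], 0], [40, [0, 0, -50], 0]]'

```text
t: 17.0
tool_pos: [0.431, 0.0018, 0.4054]
orientation: [2.17, 2.271, 0.001]
force: [0.7, -0.3, 0.0]
opening: 0.0392
```

Request:
apply_moves --deltas '[[40, [-15, 20, 0], 0], [40, [-15, 20, 0], 0], [40, [0, 0, 0], 0], [40, [0, 0, 0], 0]]'

```text
t: 17.5
tool_pos: [0.4723, -0.0261, 0.403]
orientation: [-2.17, -2.271, 0.0]
force: [0.4, -0.1, 0.2]
opening: 0.0402
```

```bash
python3 - <<'E'
from h import *
st(); a=snap("wrist","w6.png"); b=snap("top","top6.png"); c=b[110:290,140:330]
cv2.imwrite("pics/c6.png",np.hstack([cv2.resize(a,(427,320)),cv2.resize(c,(338,320),interpolation=cv2.INTER_CUBIC)]))
E
```

```text
t 17.5 pos [ 0.4723 -0.0261  0.403 ] yaw y-axis [ 0.999  0.046 -0.001] x [-0.046  0.999  0.   ] F [ 0.4 -0.1  0.2] op 0.0402 q [-0.16 -0.22  1.83  0.    1.53 -0.21]
```

View pics/c6.png

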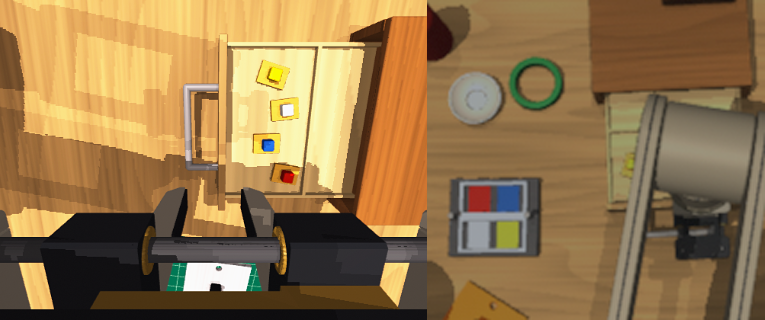

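```bash
python3 - <<'E'
from h import *
a=cv2.imread("pics/w6.png"); cv2.imwrite("pics/c7.png",cv2.resize(a[65:260,310:430],None,fx=3,fy=3,interpolation=cv2.INTER_NEAREST)); b=cv2.imread("pics/top6.png")
x=cv2.resize(a[65:260,310:430],None,fx=3,fy=3,interpolation=cv2.INTER_NEAREST); y=cv2.resize(b[200:262,145:208],None,fx=6.5,fy=6.5,interpolation=cv2.INTER_NEAREST)
y=cv2.copyMakeBorder(y,0,585-y.shape[0],0,0,0); cv2.imwrite("pics/c7.png",np.hstack([x,y]))
E
```

```text
(no output)
```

View pics/c7.png

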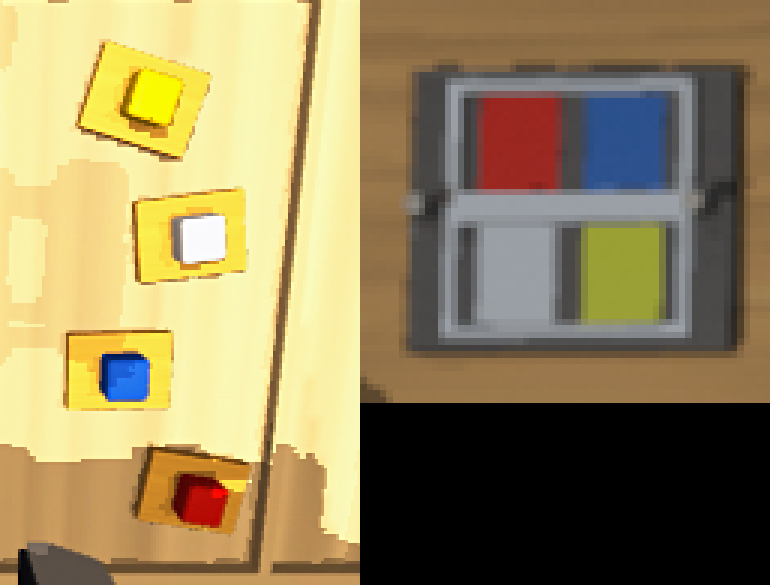

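```bash
cat > meas.py <<'E'
from h import *
def quads(Q,off,sc,z,c,n="wrist"):
    for k,v in Q.items():
        P=ray(n,np.array(v,float)/sc+np.array(off),z,c)[:,:2]; e=(P[1]-P[0]+P[2]-P[3])/2; f=(P[0]-P[3]+P[1]-P[2])/2
        print(k,"ctr",np.round(P.mean(0),4),"L",np.round([np.hypot(*e),np.hypot(*f)],4),"yaw x",round(np.degrees(np.arctan2(e[1],e[0])),1),"yaw from y",round(np.degrees(np.arctan2(f[1],f[0]))-90,1))
E
python3 - <<'E'
from meas import *
c=cal("wrist")
quads(dict(y=[(104,41),(210,74),(184,157),(78,124)],w=[(132,199),(243,189),(245,269),(138,281)],b=[(66,332),(172,331),(172,408),(65,408)],r=[(150,448),(250,465),(236,531),(135,513)]),(310,65),3,.026,c)
print(np.round(ray("wrist",np.array([(158,95),(202,237),(128,378),(206,507)])/3+[310,65],.042,c),4))
cd={"red":[(480,94),(562,94),(559,190),(480,188)],"blue":[(585,95),(668,95),(666,190),(585,190)],"white":[(478,225),(556,222),(553,322),(478,322)],"yellow":[(582,222),(664,222),(662,322),(580,324)]}
quads({k:np.array(v)-[360,0] for k,v in cd.items()},(145,200),6.5,.018,cal("top"),"top")
E
```

```text
y ctr [0.5496 0.0793] L [0.0399 0.0287] yaw x -13.4 yaw from y -12.1
w ctr [0.5717 0.0332] L [0.04   0.0295] yaw x 8.4 yaw from y 10.1
b ctr [ 0.5511 -0.0186] L [0.0408 0.0299] yaw x 3.0 yaw from y 5.8
r ctr [ 0.5856 -0.0654] L [0.0412 0.0277] yaw x -7.6 yaw from y -4.6
[[ 0.5505  0.0797  0.042 ]
 [ 0.5715  0.0335  0.042 ]
 [ 0.5511 -0.0182  0.042 ]
 [ 0.5863 -0.0668  0.042 ]]
red ctr [0.495  0.3327] L [0.0368 0.0438] yaw x -90.9 yaw from y -89.2
blue ctr [0.4944 0.2843] L [0.0375 0.0437] yaw x -90.2 yaw from y -89.1
white ctr [0.4349 0.3327] L [0.0348 0.0448] yaw x -89.0 yaw from y -89.1
yellow ctr [0.4349 0.2846] L [0.0373 0.046 ] yaw x -89.5 yaw from y -89.7
```

```bash
python3 - <<'E'
from h import *
a=plan([.550,.0796,.30],-12.8,step=50,grip=40)
E
```

```text
[[40, [25.5, 20.6, 25.7], 0.0674], [40, [26.8, 18.9, 25.7], 0.0674], [40, [28.0, 17.0, 25.7], 0.0674], [40, [29.1, 15.1, 25.7], 0.0674]]
```

Request:
apply_moves --deltas '[[40, [25.5, 20.6, 25.7], 0.0674], [40, [26.8, 18.9, 25.7], 0.0674], [40, [28, 17, 25.7], 0.0674], [40, [29.1, 15.1, 25.7], 0.0674], [40, [0, 0, 0], 0]]'

```text
t: 18.23
tool_pos: [0.5496, 0.081, 0.2972]
orientation: [-2.451, -1.96, 0.006]
force: [-0.4, 0.6, 0.3]
opening: 0.0395
```

Request:
apply_moves --deltas '[[40, [0, 0, 25], 0], [40, [0, 0, 25], 0], [40, [0, 0, 20], 0], [40, [0, 0, 14], 0], [40, [0, 0, 0], 0]]'

```text
t: 18.85
tool_pos: [0.55, 0.079, 0.2152]
orientation: [-2.455, -1.959, 0.002]
force: [-0.3, -0.8, 0.9]
opening: 0.0401
```

Request:
apply_moves --deltas '[[10, [0, 0, 0], 0], [10, [0, 0, 0], 0], [10, [0, 0, 0], 0], [10, [0, 0, 0], 0], [10, [0, 0, 0], 0]]' --grip_force 20

```text
t: 19.48
tool_pos: [0.5509, 0.0792, 0.2168]
orientation: [2.455, 1.959, 0.001]
force: [-1.3, 0.7, 5.2]
opening: 0.0153
```

Request:
apply_moves --deltas '[[10, [0, 0, -10], 0], [10, [0, 0, -30], 0], [10, [0, 0, -40], 0], [10, [0, 0, -50], 0], [10, [0, 0, -50], 0]]'

```text
t: 20.1
tool_pos: [0.5501, 0.0792, 0.3976]
orientation: [-2.455, -1.959, 0.001]
force: [1.2, 0.5, 0.2]
opening: 0.0158
```

```bash
python3 - <<'E'
from h import *
st(); a=plan([.4645,.29,.40],0.5,step=50,grip=10)
E
```

```text
t 20.1 pos [0.5501 0.0792 0.3976] yaw y-axis [ 0.975 -0.222 -0.001] x [ 0.222  0.975 -0.   ] F [1.2 0.5 0.2] op 0.0158 q [ 0.05  0.01  1.62 -0.    1.51  0.27]
[[10, [37.3, -26.0, -0.5], -0.0465], [10, [38.5, -24.3, -0.5], -0.0465], [10, [39.6, -22.5, -0.5], -0.0465], [10, [40.6, -20.6, -0.5], -0.0465], [10, [41.5, -18.7, -0.5], -0.0465]]
```

Request:
apply_moves --deltas '[[10, [37.3, -26, -0.5], -0.0465], [10, [38.5, -24.3, -0.5], -0.0465], [10, [39.6, -22.5, -0.5], -0.0465], [10, [40.6, -20.6, -0.5], -0.0465], [10, [41.5, -18.7, -0.5], -0.0465]]'

```text
t: 20.72
tool_pos: [0.4641, 0.2912, 0.3988]
orientation: [2.21, 2.233, -0.0]
force: [0.8, 0.1, -0.4]
opening: 0.0158
```

Request:
apply_moves --deltas '[[10, [0, 0, 0], 0], [10, [0, 0, 0], 0], [10, [0, 0, 0], 0]]'

```text
t: 21.1
tool_pos: [0.4654, 0.2891, 0.3985]
orientation: [2.213, 2.229, -0.0]
force: [1.3, 0.3, -0.6]
opening: 0.0156
```

```bash
python3 - <<'E'
from h import *
st(); a=snap("wrist","w8.png"); cv2.imwrite("pics/c8.png",cv2.resize(a[90:290,180:400],None,fx=3,fy=3,interpolation=cv2.INTER_NEAREST))
E
```

```text
t 21.1 pos [0.4654 0.2891 0.3985] yaw y-axis [ 1.     0.007 -0.   ] x [-0.007  1.    -0.   ] F [ 1.3  0.3 -0.6] op 0.0156 q [ 0.46 -0.01  1.64 -0.    1.51  0.46]
```

View pics/c8.png

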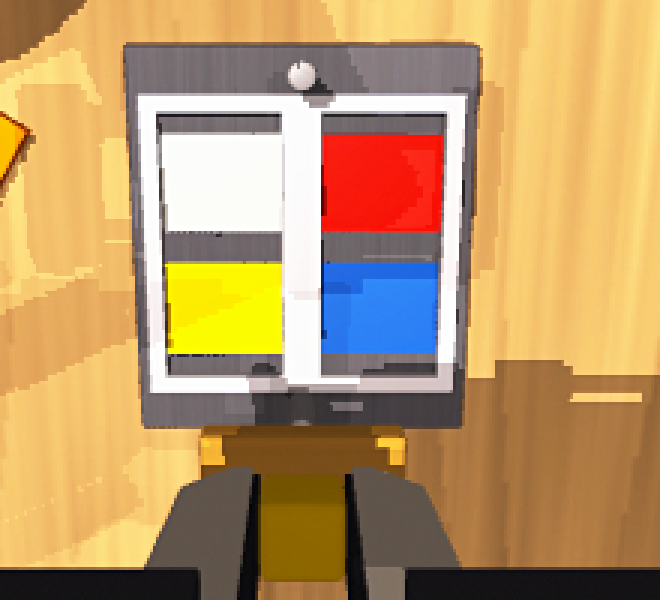

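```bash
python3 - <<'E'
from meas import *
c=cal("wrist"); s,R=st()
quads(dict(stage=[(125,45),(481,45),(464,427),(142,426)]),(180,90),3,.018,c)
quads(dict(frame=[(137,95),(468,95),(455,391),(149,391)],mid=[(282,113),(321,113),(321,376),(285,376)]),(180,90),3,.024,c)
quads(dict(w=[(160,134),(282,134),(282,232),(163,232)],r=[(322,134),(446,135),(441,231),(322,231)],y=[(164,263),(284,263),(284,354),(167,354)],b=[(322,263),(441,263),(438,354),(322,354)]),(180,90),3,.018,c)
print(np.round(ray("wrist",np.array([(301,75)])/3+[180,90],.054,c),4), R.T@(np.array([.4651,.2497,.03])-s["tool_pos"]))
print("held base near corners",np.round(ray("wrist",np.array([(202,430),(405,430)])/3+[180,90],s["tool_pos"][2]-.216+.026,c),4))
E
```

```text
t 21.15 pos [0.4655 0.289  0.3985] yaw y-axis [1.    0.007 0.   ] x [-0.007  1.    -0.   ] F [-0.1  0.  -0.8] op 0.0158 q [ 0.46 -0.01  1.64 -0.    1.51  0.46]
stage ctr [0.4656 0.3107] L [0.1291 0.1458] yaw x 0.3 yaw from y 0.5
frame ctr [0.4653 0.3105] L [0.1195 0.1116] yaw x 0.4 yaw from y 0.4
mid ctr [0.4653 0.3104] L [0.0141 0.0992] yaw x 0.4 yaw from y 0.8
w ctr [0.4349 0.3341] L [0.0452 0.0362] yaw x 0.4 yaw from y 0.0
r ctr [0.4953 0.3346] L [0.0455 0.0357] yaw x 0.2 yaw from y 0.3
y ctr [0.4353 0.286 ] L [0.0461 0.0362] yaw x 0.4 yaw from y 0.1
b ctr [0.496  0.2864] L [0.0457 0.0362] yaw x 0.4 yaw from y 0.8
[[0.4644 0.3726 0.054 ]] [-0.03923224 -0.00066084  0.36855254]
held base near corners [[0.4463 0.3053 0.2085]
 [0.4848 0.3056 0.2085]]
```

```bash
python3 - <<'E'
from h import *
a=plan([.4356,.2857,.30],0.4,step=50,grip=10); a=plan([.4356,.2857,.217],0.4,step=30,grip=10,start=a)
E
```

```text
[[10, [-1.0, -10.0, 32.8], -0.0], [10, [-1.0, -10.0, 32.8], -0.0], [10, [-1.0, -10.0, 32.8], -0.0]]
[[10, [0.0, 0.0, 27.7], -0.0], [10, [0.0, 0.0, 27.7], -0.0], [10, [0.0, 0.0, 27.7], -0.0]]
```

Request:
apply_moves --deltas '[[10, [-1, -10, 32.8], 0], [10, [-1, -10, 32.8], 0], [10, [-1, -10, 32.8], 0], [10, [0, 0, 27], 0], [10, [0, 0, 27], 0]]'

```text
t: 21.78
tool_pos: [0.4353, 0.2859, 0.2453]
orientation: [2.213, 2.229, 0.0]
force: [-0.3, 0.5, -0.2]
opening: 0.0156
```

Request:
apply_moves --deltas '[[10, [0, 0, 15], 0], [10, [0, 0, 0], 0], [10, [0, 0, 8], 0], [10, [0, 0, 4], 0], [10, [0, 0, 0], 0]]'

```text
t: 22.4
tool_pos: [0.435, 0.2868, 0.2192]
orientation: [2.212, 2.231, -0.0]
force: [-0.5, -0.1, -0.3]
opening: 0.0157
```

```bash
python3 - <<'E'
from h import *
st(); a=plan([.4356,.2857,.217],0.4,grip=10)
E
```

```text
t 22.4 pos [0.435  0.2868 0.2192] yaw y-axis [ 1.     0.009 -0.   ] x [-0.009  1.    -0.   ] F [-0.5 -0.1 -0.3] op 0.0157 q [ 0.48  0.09  1.88 -0.    1.16  0.48]
[[10, [-1.1, 0.6, 2.2], 0.0018]]
```

Request:
apply_moves --deltas '[[10, [-0.5, 0.4, 1.5], 0], [10, [0, 0, 1], 0], [10, [0, 0, 0.5], 0], [10, [0, 0, 0], 0], [10, [0, 0, 0], 0]]'

```text
t: 23.02
tool_pos: [0.4355, 0.2864, 0.2168]
orientation: [2.211, 2.231, 0.0]
force: [-2.3, -1.9, 5.1]
opening: 0.0156
```

```bash
python3 - <<'E'
from h import *
st()
E
```

```text
t 23.02 pos [0.4355 0.2864 0.2168] yaw y-axis [1.    0.009 0.   ] x [-0.009  1.     0.   ] F [-2.3 -1.9  5.1] op 0.0156 q [ 0.48  0.1   1.88 -0.    1.16  0.47]
```

Request:
apply_moves --deltas '[[25, [0, 0, 0], 0], [34, [0, 0, 0], 0], [34, [0, 0, 0], 0], [34, [0, 0, -15], 0], [34, [0, 0, -35], 0]]'

```text
t: 23.65
tool_pos: [0.4347, 0.2859, 0.2658]
orientation: [-2.211, -2.23, 0.005]
force: [-0.3, -0.2, 0.0]
opening: 0.0339
```

Request:
apply_moves --deltas '[[34, [0, 0, -50], 0], [34, [0, 15, -50], 0], [34, [0, 15, -31], 0], [34, [0, 0, 0], 0], [34, [0, 0, 0], 0]]'

```text
t: 24.28
tool_pos: [0.465, 0.2864, 0.3966]
orientation: [-2.211, -2.231, 0.001]
force: [0.3, -1.2, -0.0]
opening: 0.0339
```

```bash
python3 - <<'E'
from h import *
s,R=st(); a=snap("wrist","w9.png"); np.save("c9.npy",np.array([0]))
im=cv2.resize(a[90:290,180:400],None,fx=3,fy=3,interpolation=cv2.INTER_NEAREST); cv2.imwrite("pics/c9.png",im)
a=plan([.49,.0,.40],0.4,step=50,grip=40)
E
```

```text
t 24.27 pos [0.465  0.2864 0.3966] yaw y-axis [ 1.     0.009 -0.001] x [-0.009  1.    -0.   ] F [ 0.3 -1.2 -0. ] op 0.0339 q [ 0.46 -0.01  1.65  0.    1.5   0.45]
[[40, [-47.8, 3.8, -0.7], 0.0003], [40, [-47.8, 3.8, -0.7], 0.0003], [40, [-47.8, 3.8, -0.7], 0.0003], [40, [-47.8, 3.8, -0.7], 0.0003], [40, [-47.8, 3.8, -0.7], 0.0003]]
[[40, [-47.8, 3.9, -0.7], 0.0003]]
```

View pics/c9.png

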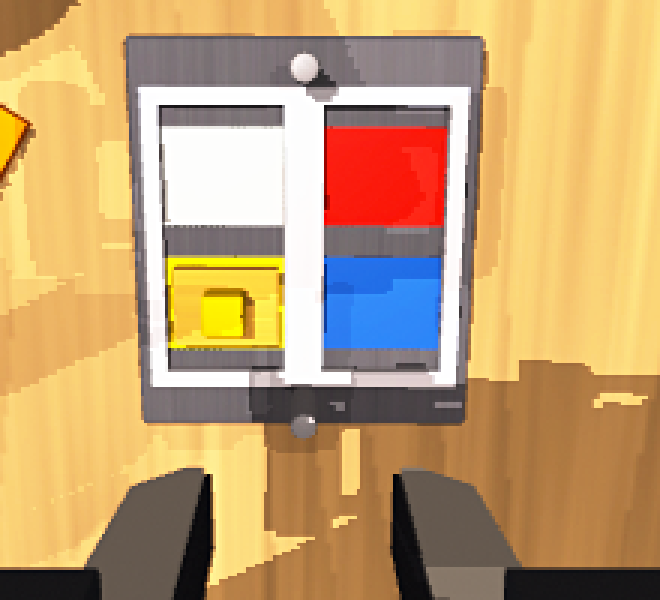

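```bash
python3 - <<'E'
from meas import *
c=cal("wrist")
quads(dict(base=[(173,269),(283,267),(283,343),(174,345)]),(180,90),3,.026,c)
quads(dict(patch=[(168,258),(286,257),(286,349),(170,349)],b=[(324,258),(442,258),(439,348),(324,348)],r=[(324,127),(449,127),(444,226),(324,226)],w=[(163,126),(285,127),(285,225),(166,226)]),(180,90),3,.018,c)
quads(dict(mid=[(285,105),(323,105),(323,370),(288,370)]),(180,90),3,.024,c)
quads(dict(stage=[(127,37),(484,37),(465,422),(142,422)]),(180,90),3,.018,c)
E
```

```text
base ctr [0.436  0.2865] L [0.0413 0.0293] yaw x 1.6 yaw from y -0.3
patch ctr [0.4351 0.2857] L [0.0451 0.036 ] yaw x 0.8 yaw from y -0.1
b ctr [0.4948 0.2864] L [0.0449 0.0354] yaw x 0.6 yaw from y 1.0
r ctr [0.4943 0.3343] L [0.0455 0.0362] yaw x 0.6 yaw from y 0.5
w ctr [0.4347 0.3339] L [0.0448 0.0362] yaw x 0.6 yaw from y 0.1
mid ctr [0.4647 0.3106] L [0.0136 0.0988] yaw x 0.6 yaw from y 0.9
stage ctr [0.4645 0.3106] L [0.1283 0.1456] yaw x 0.6 yaw from y 0.3
```

Request:
apply_moves --deltas '[[40, [-47.8, 3.8, -0.7], 0], [40, [-47.8, 3.8, -0.7], 0], [40, [-47.8, 3.8, -0.7], 0], [40, [-47.8, 3.8, -0.7], 0], [40, [-47.8, 3.8, -0.7], 0]]'

```text
t: 24.95
tool_pos: [0.4856, 0.0465, 0.3989]
orientation: [-2.21, -2.23, 0.003]
force: [0.4, -0.5, -0.4]
opening: 0.04
```

Request:
apply_moves --deltas '[[40, [-47.8, 3.8, -0.7], 0], [40, [0, 0, 0], 0], [40, [0, 0, 0], 0], [40, [0, 0, 0], 0]]'

```text
t: 25.45
tool_pos: [0.4905, 0.0012, 0.4007]
orientation: [-2.209, -2.232, 0.001]
force: [0.1, -0.1, -0.4]
opening: 0.0397
```

```bash
cat > stones.py <<'E'
from meas import *
def stones(f="w.png",save=None):
    s,R=st(); c=cal("wrist"); im=snap("wrist",f); hsv=cv2.cvtColor(im,cv2.COLOR_BGR2HSV)
    T=[np.array([.483,-.13]),]
    rng=dict(white=((0,0,170),(180,40,255)),blue=((100,120,60),(125,255,255)),red=((0,200,60),(6,255,255)),yellow=((26,225,180),(34,255,255)))
    for k,(lo,hi) in rng.items():
        m=cv2.morphologyEx(cv2.inRange(hsv,lo,hi),2,np.ones((3,3)))
        for q in cv2.findContours(m,0,2)[0]:
            P=ray("wrist",q[:,0],.042,c)[:,:2]; p=P.mean(0)
            if cv2.contourArea(q)>80 and .49<p[0]<.62 and -.11<p[1]<.13: r=cv2.minAreaRect((P*1e3).astype(np.float32)); print(k,"px",cv2.boundingRect(q),r)
    return im
E
python3 - <<'E'
from stones import *
im=stones("w10.png"); cv2.imwrite("pics/c10.png",cv2.resize(im[40:280,280:430],None,fx=2.5,fy=2.5,interpolation=cv2.INTER_NEAREST))
E
```

```text
t 25.45 pos [0.4905 0.0012 0.4007] yaw y-axis [ 1.     0.01  -0.001] x [-0.01  1.    0.  ] F [ 0.1 -0.1 -0.4] op 0.0397 q [-0.1  -0.17  1.79  0.    1.52 -0.11]
white px (350, 159, 15, 16) ((571.6954956054688, 33.29011535644531), (15.271358489990234, 15.28492259979248), 10.269922256469727)
blue px (327, 204, 15, 16) ((549.6729736328125, -16.947153091430664), (15.672005653381348, 17.93324851989746), 2.9481656551361084)
red px (354, 242, 16, 17) ((584.0558471679688, -62.780086517333984), (17.396575927734375, 19.898645401000977), 0.6778546571731567)
```

View pics/c10.png

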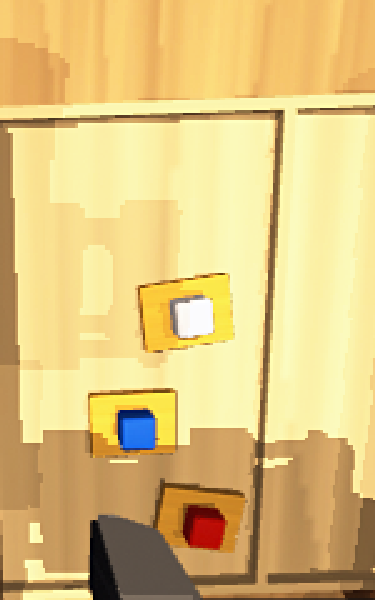

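```bash
python3 - <<'E'
from h import *
a=plan([.5716,.0334,.30],9.5,step=50,grip=40)
b=plan([.5716,.0334,.396],9.5,start=([.5716,.0334,.216],9.5),grip=10);print()
plan([.4345,.3335,.30],.5,step=50,start=b,grip=10)
E
```

```text
[[40, [10.5, 27.1, 33.6], -0.0517], [40, [9.0, 27.6, 33.6], -0.0517], [40, [7.6, 28.1, 33.6], -0.0517]]
[[10, [0.0, 0.0, -45.0], -0.0], [10, [0.0, 0.0, -45.0], -0.0], [10, [0.0, 0.0, -45.0], -0.0], [10, [0.0, 0.0, -45.0], -0.0]]

[[10, [45.5, -12.2, 13.7], 0.0224], [10, [45.2, -13.3, 13.7], 0.0224], [10, [44.9, -14.3, 13.7], 0.0224], [10, [44.6, -15.3, 13.7], 0.0224], [10, [44.2, -16.3, 13.7], 0.0224]]
[[10, [43.9, -17.3, 13.7], 0.0224], [10, [43.5, -18.2, 13.7], 0.0224]]
```

Request:
apply_moves --deltas '[[40, [10.5, 27.1, 33.6], -0.0517], [40, [9, 27.6, 33.6], -0.0517], [40, [7.6, 28.1, 33.6], -0.0517], [40, [0, 0, 0], 0], [40, [0, 0, 0], 0]]'

```text
t: 26.12
tool_pos: [0.5717, 0.0328, 0.301]
orientation: [-2.031, -2.396, 0.0]
force: [-0.2, 0.4, 0.5]
opening: 0.0398
```

Request:
apply_moves --deltas '[[40, [0, 0, 25], 0], [40, [0, 0, 25], 0], [40, [0, 0, 20], 0], [40, [0, 0, 14], 0], [40, [0, 0, 0], 0]]'

```text
t: 26.75
tool_pos: [0.5714, 0.032, 0.2159]
orientation: [-2.032, -2.395, 0.001]
force: [0.5, -0.6, -0.1]
opening: 0.04
```

Request:
apply_moves --deltas '[[10, [0, 0, 0], 0], [10, [0, 0, 0], 0], [10, [0, 0, 0], 0], [10, [0, 0, 0], 0], [10, [0, 0, 0], 0]]'

```text
t: 27.38
tool_pos: [0.5722, 0.0321, 0.2172]
orientation: [2.032, 2.395, 0.001]
force: [-1.0, 0.4, 6.2]
opening: 0.0162
```

Request:
apply_moves --deltas '[[10, [0, 0, -10], 0], [10, [0, 0, -30], 0], [10, [0, 0, -45], 0], [10, [0, 0, -50], 0], [10, [0, 0, -45], 0]]'

```text
t: 28.0
tool_pos: [0.5715, 0.0321, 0.3987]
orientation: [2.032, 2.396, 0.0]
force: [0.1, 1.0, -0.6]
opening: 0.0158
```

```bash
python3 - <<'E'
from h import *
st(); plan([.4345,.3335,.32],.5,step=50,grip=10)
E
```

```text
t 28.0 pos [0.5715 0.0321 0.3987] yaw y-axis [0.987 0.163 0.   ] x [-0.163  0.987 -0.   ] F [ 0.1  1.  -0.6] op 0.0158 q [-0.03  0.06  1.58  0.    1.51 -0.2 ]
[[10, [45.7, -12.3, 11.2], 0.0222], [10, [45.4, -13.3, 11.2], 0.0222], [10, [45.1, -14.3, 11.2], 0.0222], [10, [44.8, -15.3, 11.2], 0.0222], [10, [44.4, -16.3, 11.2], 0.0222]]
[[10, [44.0, -17.3, 11.2], 0.0222], [10, [43.6, -18.2, 11.2], 0.0222]]
```

Request:
apply_moves --deltas '[[10, [45.6, -12.3, 11.2], 0.0222], [10, [45.3, -13.3, 11.2], 0.0222], [10, [45, -14.3, 11.2], 0.0222], [10, [44.7, -15.3, 11.2], 0.0222], [10, [44.3, -16.3, 11.2], 0.0222]]'

```text
t: 28.62
tool_pos: [0.473, 0.2481, 0.3405]
orientation: [2.163, 2.278, -0.0]
force: [0.9, -0.2, 0.3]
opening: 0.0156
```

Request:
apply_moves --deltas '[[10, [43.9, -17.3, 11.2], 0.0222], [10, [43.5, -18.2, 11.2], 0.0222], [10, [0, 0, 40], 0], [10, [0, 0, 40], 0], [10, [0, 0, 0], 0]]'

```text
t: 29.25
tool_pos: [0.4329, 0.3318, 0.2347]
orientation: [-2.21, -2.23, 0.012]
force: [0.1, -0.6, -0.8]
opening: 0.0161
```

Request:
apply_moves --deltas '[[10, [0, 0, 0], 0], [10, [0, 0, 0], 0]]'

```text
t: 29.5
tool_pos: [0.4359, 0.3332, 0.2406]
orientation: [2.212, 2.23, 0.006]
force: [0.2, -0.4, -0.6]
opening: 0.0159
```

```bash
python3 - <<'E'
from h import *
st(); plan([.4344,.3328,.217],.5,step=50,grip=10)
E
```

```text
t 29.5 pos [0.4359 0.3332 0.2406] yaw y-axis [1.    0.008 0.003] x [-0.008  1.     0.002] F [ 0.2 -0.4 -0.6] op 0.0159 q [0.56 0.13 1.8  0.   1.21 0.55]
[[10, [-0.4, -1.5, 23.6], -0.0006]]
```

Request:
apply_moves --deltas '[[10, [0, 0, 8], 0], [10, [0, 0, 8], 0], [10, [0, 0, 4], 0], [10, [0, 0, 0], 0], [10, [0, 0, 0], 0]]'

```text
t: 30.12
tool_pos: [0.4348, 0.3328, 0.218]
orientation: [-2.212, -2.231, 0.0]
force: [-0.7, -0.0, 0.0]
opening: 0.0159
```

Request:
apply_moves --deltas '[[10, [0, -0.3, 1.5], 0], [10, [0, 0, 1], 0], [10, [0, 0, 0.5], 0], [10, [0, 0, 0], 0], [10, [0, 0, 0], 0]]'

```text
t: 30.75
tool_pos: [0.4348, 0.3329, 0.2171]
orientation: [2.212, 2.231, 0.001]
force: [-7.1, -5.2, 17.1]
opening: 0.0155
```

Request:
apply_moves --deltas '[[25, [0, 0, 0], 0], [34, [0, 0, 0], 0], [34, [0, 0, 0], 0], [34, [0, 0, -15], 0], [34, [0, 0, -35], 0]]'

```text
t: 31.38
tool_pos: [0.4338, 0.3323, 0.2645]
orientation: [-2.211, -2.23, 0.006]
force: [0.5, -0.4, 0.1]
opening: 0.0346
```

Request:
apply_moves --deltas '[[34, [-15, 0, -50], 0], [34, [-15, 15, -50], 0], [34, [-17, 15, -31], 0], [34, [0, 0, 0], 0], [34, [0, 0, 0], 0]]'

```text
t: 32.0
tool_pos: [0.4646, 0.286, 0.3959]
orientation: [-2.212, -2.23, 0.001]
force: [-0.8, -0.3, 0.1]
opening: 0.0338
```

```bash
python3 - <<'E'
from h import *
st(); snap("wrist","w11.png"); plan([.49,.0,.40],0.4,step=50,grip=40)
E
```

```text
t 32.0 pos [0.4646 0.286  0.3959] yaw y-axis [ 1.     0.008 -0.001] x [-0.008  1.     0.   ] F [-0.8 -0.3  0.1] op 0.0338 q [ 0.46 -0.01  1.65  0.    1.5   0.45]
[[40, [-47.7, 3.9, -0.8], 0.0003], [40, [-47.7, 3.9, -0.8], 0.0003], [40, [-47.7, 3.9, -0.8], 0.0003], [40, [-47.7, 3.9, -0.8], 0.0003], [40, [-47.7, 3.9, -0.8], 0.0003]]
[[40, [-47.7, 3.9, -0.8], 0.0003]]
```

Request:
apply_moves --deltas '[[40, [-47.7, 3.9, -0.8], 0], [40, [-47.7, 3.9, -0.8], 0], [40, [-47.7, 3.9, -0.8], 0], [40, [-47.7, 3.9, -0.8], 0], [40, [-47.7, 3.9, -0.8], 0]]'

```text
t: 32.67
tool_pos: [0.4858, 0.0469, 0.3985]
orientation: [-2.209, -2.231, 0.003]
force: [-0.1, 1.1, 0.5]
opening: 0.0402
```

Request:
apply_moves --deltas '[[40, [-47.7, 3.9, -0.8], 0], [40, [-40, 0, 0], 0], [40, [-20, 0, 0], 0], [40, [0, 0, 0], 0], [40, [0, 0, 0], 0]]'

```text
t: 33.3
tool_pos: [0.4911, -0.059, 0.3999]
orientation: [-2.21, -2.23, 0.001]
force: [0.1, 0.1, 0.2]
opening: 0.04
```

```bash
python3 - <<'E'
from stones import *
im=stones("w12.png"); a=cv2.imread("pics/w11.png")
x=cv2.resize(im[90:280,290:430],None,fx=3,fy=3,interpolation=cv2.INTER_NEAREST); y=cv2.resize(a[90:240,215:345],None,fx=2.8,fy=2.8,interpolation=cv2.INTER_NEAREST)
y=cv2.copyMakeBorder(y,0,x.shape[0]-y.shape[0],0,0,0); cv2.imwrite("pics/c12.png",np.hstack([x,y])); print(x.shape,y.shape)
E
```

```text
t 33.3 pos [ 0.4911 -0.059   0.3999] yaw y-axis [ 1.     0.009 -0.002] x [-0.009  1.     0.001] F [0.1 0.1 0.2] op 0.04 q [-0.22 -0.15  1.78  0.    1.52 -0.23]
blue px (330, 151, 15, 16) ((549.7440795898438, -18.457643508911133), (14.911176681518555, 16.17010498046875), 3.0186729431152344)
red px (357, 193, 17, 17) ((583.4678955078125, -64.7548828125), (17.409814834594727, 18.003271102905273), 83.28507995605469)
(570, 420, 3) (570, 364, 3)
```

View pics/c12.png

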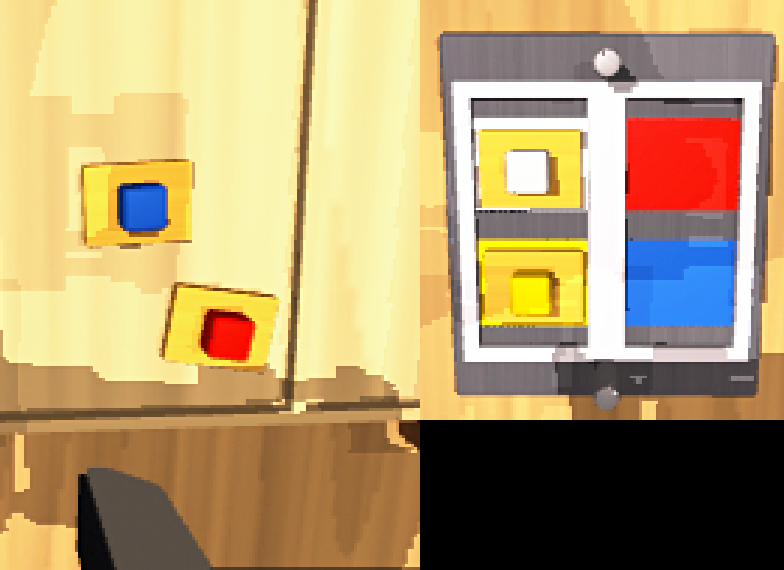

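```bash
python3 - <<'E'
from meas import *
c=cal("wrist")
quads(dict(b=[(82,165),(193,159),(191,240),(87,246)],r=[(175,284),(277,297),(264,370),(164,356)]),(290,90),3,.026,c)
s,R=st()
# white check: shift cal to the w11 pose (same tool orientation)
cc,Rw,t=c; d=np.array([.4646,.286,.3959])-s["tool_pos"]; c2=(cc,Rw,t-Rw@d)
o=np.array([420,0]); f=lambda v:[np.array(p)-o for p in v]
quads(dict(wbase=f([(478,131),(583,129),(582,206),(481,208)]),ybase=f([(482,250),(585,249),(584,323),(482,324)])),(215,90),2.8,.026,c2)
quads(dict(wp=f([(476,119),(590,118),(590,211),(478,211)]),yp=f([(481,240),(590,240),(590,325),(482,326)]),bp=f([(626,240),(737,240),(734,325),(626,325)]),rp=f([(626,118),(743,118),(740,211),(626,211)])),(215,90),2.8,.018,c2)
a=plan([.5505,-.0187,.30],3,step=50,grip=40)
E
```

```text
b ctr [ 0.5517 -0.0191] L [0.0397 0.0298] yaw x 3.8 yaw from y 4.4
r ctr [ 0.5859 -0.066 ] L [0.0395 0.0287] yaw x -7.2 yaw from y -4.5
t 33.35 pos [ 0.4911 -0.0589  0.4002] yaw y-axis [ 1.     0.01  -0.001] x [-0.01   1.     0.001] F [0.5 1.3 0.2] op 0.0399 q [-0.22 -0.16  1.78  0.    1.52 -0.23]
wbase ctr [0.4351 0.3333] L [0.0402 0.0296] yaw x 1.7 yaw from y 0.1
ybase ctr [0.4355 0.2863] L [0.0415 0.0306] yaw x 1.2 yaw from y -1.0
wp ctr [0.4355 0.334 ] L [0.045  0.0363] yaw x 0.8 yaw from y -0.0
yp ctr [0.4359 0.286 ] L [0.0448 0.0361] yaw x 0.9 yaw from y -0.3
bp ctr [0.4958 0.2868] L [0.0452 0.0358] yaw x 0.6 yaw from y 1.0
rp ctr [0.4953 0.3347] L [0.0459 0.0364] yaw x 0.6 yaw from y 1.1
[[40, [13.2, 19.9, 33.4], -0.0143], [40, [12.9, 20.1, 33.4], -0.0143], [40, [12.6, 20.3, 33.4], -0.0143]]
```

Request:
apply_moves --deltas '[[40, [13.1, 20.1, 33.4], -0.017], [40, [12.8, 20.3, 33.4], -0.017], [40, [12.5, 20.5, 33.4], -0.017], [40, [0, 0, 0], 0], [40, [0, 0, 0], 0]]'

```text
t: 33.98
tool_pos: [0.5511, -0.0194, 0.3013]
orientation: [2.153, 2.288, -0.0]
force: [0.9, 0.4, 0.1]
opening: 0.0401
```

Request:
apply_moves --deltas '[[40, [0, 0, 25], 0], [40, [0, 0, 25], 0], [40, [0, 0, 20], 0], [40, [0, 0, 14], 0], [40, [0, 0, 0], 0]]'

```text
t: 34.6
tool_pos: [0.5509, -0.0201, 0.2168]
orientation: [-2.155, -2.286, 0.0]
force: [-0.5, 0.3, 0.9]
opening: 0.0399
```

Request:
apply_moves --deltas '[[10, [0, 0, 0], 0], [10, [0, 0, 0], 0], [10, [0, 0, 0], 0], [10, [0, 0, 0], 0], [10, [0, 0, 0], 0]]'

```text
t: 35.22
tool_pos: [0.5515, -0.0201, 0.2175]
orientation: [2.154, 2.286, 0.001]
force: [-0.3, 0.1, 5.7]
opening: 0.016
```

Request:
apply_moves --deltas '[[10, [0, 0, -10], 0], [10, [0, 0, -30], 0], [10, [0, 0, -45], 0], [10, [0, 0, -50], 0], [10, [0, 0, -45], 0]]'

```text
t: 35.85
tool_pos: [0.5509, -0.02, 0.3989]
orientation: [2.154, 2.286, 0.0]
force: [0.1, -0.0, -0.7]
opening: 0.0155
```

```bash
python3 - <<'E'
from h import *
st(); plan([.495,.286,.30],.6,step=50,grip=10)
E
```

```text
t 35.85 pos [ 0.5509 -0.02    0.3989] yaw y-axis [0.998 0.059 0.001] x [-0.059  0.998 -0.   ] F [ 0.1 -0.  -0.7] op 0.0155 q [-0.13  0.    1.63 -0.    1.51 -0.19]
[[10, [44.1, -5.4, 14.1], 0.007], [10, [44.1, -5.7, 14.1], 0.007], [10, [44.0, -6.0, 14.1], 0.007], [10, [44.0, -6.3, 14.1], 0.007], [10, [43.9, -6.6, 14.1], 0.007]]
[[10, [43.9, -6.9, 14.1], 0.007], [10, [43.8, -7.2, 14.1], 0.007]]
```

Request:
apply_moves --deltas '[[10, [44.1, -5.4, 14.1], 0.007], [10, [44.1, -5.7, 14.1], 0.007], [10, [44, -6, 14.1], 0.007], [10, [44, -6.3, 14.1], 0.007], [10, [43.9, -6.6, 14.1], 0.007]]'

```text
t: 36.48
tool_pos: [0.5106, 0.1999, 0.3261]
orientation: [2.194, 2.248, 0.0]
force: [0.9, -1.0, -0.3]
opening: 0.0159
```

Request:
apply_moves --deltas '[[10, [43.9, -6.9, 14.1], 0.007], [10, [43.3, -7.2, 14.1], 0.007], [10, [0, 0, 30], 0], [10, [0, 0, 30], 0], [10, [0, 0, 0], 0]]'

```text
t: 37.1
tool_pos: [0.4937, 0.2849, 0.2353]
orientation: [-2.208, -2.232, 0.009]
force: [-0.6, -0.6, -0.4]
opening: 0.0162
```

Request:
apply_moves --deltas '[[10, [0, 0, 10], 0], [10, [0, 0, 8], 0], [10, [0, 0, 3], 0], [10, [0, 0, 0], 0], [10, [0, 0, 0], 0]]'

```text
t: 37.72
tool_pos: [0.4955, 0.2854, 0.2175]
orientation: [2.21, 2.233, 0.001]
force: [-0.0, -0.4, 0.8]
opening: 0.0157
```

Request:
apply_moves --deltas '[[10, [0, 0, 0.8], 0], [10, [0, 0, 0.5], 0], [10, [0, 0, 0], 0], [10, [0, 0, 0], 0]]'

```text
t: 38.22
tool_pos: [0.4956, 0.2855, 0.2174]
orientation: [2.209, 2.233, 0.001]
force: [-5.2, -4.0, 13.4]
opening: 0.0157
```

Request:
apply_moves --deltas '[[25, [0, 0, 0], 0], [34, [0, 0, 0], 0], [34, [0, 0, 0], 0], [34, [0, 0, -15], 0], [34, [0, 0, -35], 0]]'

```text
t: 38.85
tool_pos: [0.4945, 0.285, 0.2651]
orientation: [-2.209, -2.232, 0.006]
force: [0.9, 0.3, 0.0]
opening: 0.034
```

Request:
apply_moves --deltas '[[34, [0, 0, -50], 0], [34, [0, -15, -50], 0], [34, [0, -15, -31], 0], [34, [0, 0, 0], 0], [34, [0, 0, 0], 0]]'

```text
t: 39.48
tool_pos: [0.4652, 0.285, 0.3964]
orientation: [2.21, 2.233, -0.0]
force: [0.2, 0.7, -0.1]
opening: 0.034
```

```bash
python3 - <<'E'
from h import *
st(); snap("wrist","w13.png"); plan([.52,-.06,.40],0.4,step=50,grip=40)
E
```

```text
t 39.48 pos [0.4652 0.285  0.3964] yaw y-axis [ 1.     0.011 -0.   ] x [-0.011  1.    -0.   ] F [ 0.2  0.7 -0.1] op 0.034 q [ 0.46 -0.01  1.65 -0.    1.5   0.45]
[[40, [-49.3, 7.3, -0.6], 0.0005], [40, [-49.3, 7.3, -0.6], 0.0005], [40, [-49.3, 7.4, -0.6], 0.0005], [40, [-49.3, 7.4, -0.6], 0.0005], [40, [-49.3, 7.4, -0.6], 0.0005]]
[[40, [-49.3, 7.4, -0.6], 0.0005], [40, [-49.3, 7.5, -0.6], 0.0005]]
```

Request:
apply_moves --deltas '[[40, [-49.3, 7.3, -0.6], 0], [40, [-49.3, 7.3, -0.6], 0], [40, [-49.3, 7.4, -0.6], 0], [40, [-49.3, 7.4, -0.6], 0], [40, [-49.3, 7.4, -0.6], 0]]'

```text
t: 40.15
tool_pos: [0.5045, 0.0372, 0.3979]
orientation: [-2.208, -2.231, 0.003]
force: [-0.2, 1.1, -0.3]
opening: 0.0397
```

Request:
apply_moves --deltas '[[40, [-49.3, 7.4, -0.6], 0], [40, [-49.3, 7.4, -0.6], 0], [40, [0, 0, 0], 0], [40, [0, 0, 0], 0], [40, [0, 0, 0], 0]]'

```text
t: 40.78
tool_pos: [0.5204, -0.0584, 0.4002]
orientation: [-2.207, -2.234, 0.001]
force: [0.8, 0.4, 0.7]
opening: 0.0399
```

```bash
python3 - <<'E'
from stones import *
im=stones("w14.png"); a=cv2.imread("pics/w13.png")
x=cv2.resize(im[140:240,290:400],None,fx=4,fy=4,interpolation=cv2.INTER_NEAREST); y=cv2.resize(a[90:240,220:340],None,fx=2.8,fy=2.8,interpolation=cv2.INTER_NEAREST)
x=cv2.copyMakeBorder(x,0,y.shape[0]-x.shape[0],0,0,0); cv2.imwrite("pics/c14.png",np.hstack([x,y])); print(x.shape,y.shape)
E
```

```text
t 40.77 pos [ 0.5204 -0.0584  0.4002] yaw y-axis [ 1.     0.012 -0.001] x [-0.012  1.     0.001] F [0.8 0.4 0.7] op 0.0399 q [-0.21 -0.07  1.7   0.    1.51 -0.22]
red px (331, 194, 17, 16) ((584.2435302734375, -64.7567367553711), (17.57368278503418, 17.043886184692383), 0.7338248491287231)
(420, 440, 3) (420, 336, 3)
```

View pics/c14.png

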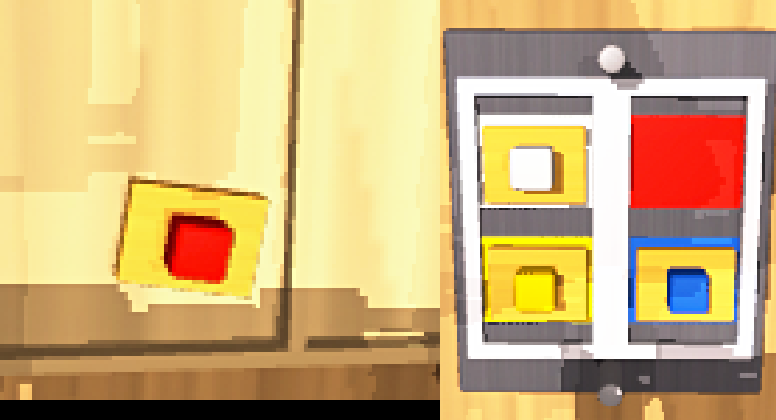

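```bash
python3 - <<'E'
from meas import *
c=cal("wrist"); s,R=st()
quads(dict(r=[(130,178),(270,201),(252,298),(117,274)]),(290,140),4,.026,c)
quads(dict(rt=[(173,221),(236,223),(229,282),(173,280)]),(290,140),4,.042,c)
cc,Rw,t=c; d=np.array([.4652,.285,.3964])-s["tool_pos"]; c2=(cc,Rw,t-Rw@d)
f=lambda v:[np.array(p)-[440,0] for p in v]
quads(dict(bbase=f([(637,249),(736,249),(734,320),(637,320)])),(220,90),2.8,.026,c2)
quads(dict(bp=f([(630,238),(740,238),(737,323),(630,323)]),rp=f([(630,116),(746,116),(742,209),(630,209)])),(220,90),2.8,.018,c2)
plan([.5858,-.0658,.30],-6.5,step=50,grip=40)
E
```

```text
t 40.83 pos [ 0.5204 -0.0584  0.4005] yaw y-axis [ 1.     0.012 -0.001] x [-0.012  1.     0.   ] F [-0.7  0.1 -0.7] op 0.0401 q [-0.21 -0.07  1.7   0.    1.51 -0.22]
r ctr [ 0.5864 -0.0664] L [0.0406 0.0288] yaw x -9.2 yaw from y -5.3
rt ctr [ 0.5865 -0.0663] L [0.0165 0.0168] yaw x -1.2 yaw from y 0.4
bbase ctr [0.4956 0.2866] L [0.0396 0.0293] yaw x 0.7 yaw from y 1.3
bp ctr [0.4955 0.2865] L [0.0448 0.0358] yaw x 0.7 yaw from y 1.1
rp ctr [0.4949 0.3344] L [0.0454 0.0364] yaw x 0.7 yaw from y 0.9
[[40, [-2.7, 21.8, 33.5], 0.0418], [40, [-1.8, 21.9, 33.5], 0.0418], [40, [-0.9, 21.9, 33.5], 0.0418]]
```

Request:
apply_moves --deltas '[[40, [-2.8, 21.9, 33.5], 0.0418], [40, [-1.9, 22, 33.5], 0.0418], [40, [-1, 22, 33.5], 0.0418], [40, [0, 0, 0], 0], [40, [0, 0, 0], 0]]'

```text
t: 41.45
tool_pos: [0.5862, -0.0665, 0.3015]
orientation: [2.343, 2.092, 0.0]
force: [-0.1, 0.9, -0.8]
opening: 0.0401
```

Request:
apply_moves --deltas '[[36, [0, 0, 25], 0], [36, [0, 0, 25], 0], [36, [0, 0, 20], 0], [36, [0, 0, 12], 0], [36, [0, 0, 0], 0]]'

```text
t: 42.08
tool_pos: [0.5859, -0.0671, 0.2181]
orientation: [-2.345, -2.09, 0.001]
force: [-0.0, -0.6, 0.6]
opening: 0.0363
```

Request:
apply_moves --deltas '[[10, [0, 0, 0], 0], [10, [0, 0, 0], 0], [10, [0, 0, 0], 0], [10, [0, 0, 0], 0], [10, [0, 0, 0], 0]]'

```text
t: 42.7
tool_pos: [0.5866, -0.0673, 0.2193]
orientation: [2.345, 2.089, 0.001]
force: [-1.2, -0.1, 5.4]
opening: 0.0158
```

Request:
apply_moves --deltas '[[10, [0, 0, -10], 0], [10, [0, 0, -30], 0], [10, [0, 0, -45], 0], [10, [0, 0, -50], 0], [10, [0, 0, -45], 0]]'

```text
t: 43.32
tool_pos: [0.5859, -0.0672, 0.4006]
orientation: [2.345, 2.09, 0.0]
force: [0.8, -1.0, -1.2]
opening: 0.0156
```

```bash
python3 - <<'E'
from h import *
st(); plan([.4951,.3338,.30],.6,step=50,grip=10)
E
```

```text
t 43.33 pos [ 0.5859 -0.0672  0.4006] yaw y-axis [ 0.993 -0.115  0.   ] x [ 0.115  0.993 -0.   ] F [ 0.8 -1.  -1.2] op 0.0156 q [-0.2   0.1   1.52 -0.    1.51 -0.09]
[[10, [43.1, -15.1, 11.2], -0.0139], [10, [43.3, -14.5, 11.2], -0.0139], [10, [43.5, -13.9, 11.2], -0.0139], [10, [43.7, -13.3, 11.2], -0.0139], [10, [43.9, -12.7, 11.2], -0.0139]]
[[10, [44.0, -12.1, 11.2], -0.0139], [10, [44.2, -11.5, 11.2], -0.0139], [10, [44.4, -10.9, 11.2], -0.0139], [10, [44.5, -10.2, 11.2], -0.0139]]
```

Request:
apply_moves --deltas '[[10, [43.1, -15.1, 11.2], -0.0139], [10, [43.3, -14.5, 11.2], -0.0139], [10, [43.5, -13.9, 11.2], -0.0139], [10, [43.7, -13.3, 11.2], -0.0139], [10, [43.9, -12.7, 11.2], -0.0139]]'

```text
t: 43.95
tool_pos: [0.5352, 0.1569, 0.3423]
orientation: [-2.271, -2.171, 0.0]
force: [1.2, 0.3, -1.6]
opening: 0.0155
```

Request:
apply_moves --deltas '[[10, [44, -12.1, 11.2], -0.0139], [10, [44.2, -11.5, 11.2], -0.0139], [10, [44.4, -10.9, 11.2], -0.0139], [10, [44, -10.2, 11.2], -0.0139], [10, [0, 0, 0], 0]]'

```text
t: 44.58
tool_pos: [0.4939, 0.3355, 0.2965]
orientation: [-2.205, -2.236, 0.003]
force: [-0.5, -0.7, -1.0]
opening: 0.0156
```

Request:
apply_moves --deltas '[[10, [0, 0, 30], 0], [10, [0, 0, 30], 0], [10, [0, 0, 0], 0], [10, [0, 0, 10], 0], [10, [0, 0, 0], 0]]'

```text
t: 45.2
tool_pos: [0.4959, 0.333, 0.2282]
orientation: [2.21, 2.232, 0.001]
force: [0.4, -1.0, 0.1]
opening: 0.0155
```

Request:
apply_moves --deltas '[[10, [0, 0, 8], 0], [10, [0, 0, 2], 0], [10, [0, 0, 0], 0], [10, [0, 0, 0], 0], [10, [0, 0, 0], 0]]'

```text
t: 45.82
tool_pos: [0.496, 0.3334, 0.2192]
orientation: [2.209, 2.232, 0.002]
force: [-2.2, -2.6, 8.9]
opening: 0.0158
```

Request:
apply_moves --deltas '[[10, [0, -0.7, -3], 0], [10, [0, 0, 0], 0], [10, [0, 0, 2.5], 0], [10, [0, 0, 0], 0], [10, [0, 0, 0], 0]]'

```text
t: 46.45
tool_pos: [0.4949, 0.3334, 0.2191]
orientation: [2.21, 2.233, 0.0]
force: [-4.5, -1.9, 10.3]
opening: 0.016
```

Request:
apply_moves --deltas '[[25, [0, 0, 0], 0], [34, [0, 0, 0], 0], [34, [0, 0, 0], 0], [34, [0, 0, -15], 0], [34, [0, 0, -35], 0]]'

```text
t: 47.08
tool_pos: [0.4941, 0.3328, 0.2675]
orientation: [-2.209, -2.232, 0.006]
force: [0.4, -0.1, 1.0]
opening: 0.0342
```

Request:
apply_moves --deltas '[[34, [-15, 0, -50], 0], [34, [-15, -15, -50], 0], [34, [-18, -15, -31], 0], [34, [0, 0, 0], 0], [34, [0, 0, 0], 0]]'

```text
t: 47.7
tool_pos: [0.4653, 0.2849, 0.3991]
orientation: [2.21, 2.233, 0.001]
force: [-1.0, 0.2, -0.3]
opening: 0.0344
```

```bash
python3 - <<'E'
from h import *
st(); a=snap("wrist","w15.png"); b=snap("top","top15.png")
y=cv2.resize(a[90:240,220:340],None,fx=3.5,fy=3.5,interpolation=cv2.INTER_NEAREST)
x=cv2.resize(b[100:280,140:300],(360,405)); x=cv2.copyMakeBorder(x,0,y.shape[0]-405,0,0,0); cv2.imwrite("pics/c15.png",np.hstack([y,x])); print(y.shape)
import json; c,R,t=cal("wrist"); np.savez("c15.npz",R=R,t=t)
plan([.431,.0018,.40],2.6,step=50,grip=28)
E
```

```text
t 47.7 pos [0.4653 0.2849 0.3991] yaw y-axis [1.   0.01 0.  ] x [-0.01  1.    0.  ] F [-1.   0.2 -0.3] op 0.0344 q [ 0.46 -0.01  1.65  0.    1.51  0.45]
(525, 420, 3)
[[28, [-47.1, -6.2, -0.4], -0.0058], [28, [-47.1, -6.5, -0.4], -0.0058], [28, [-47.1, -6.7, -0.4], -0.0058], [28, [-47.0, -7.0, -0.4], -0.0058], [28, [-47.0, -7.3, -0.4], -0.0058]]
[[28, [-46.9, -7.6, -0.4], -0.0058]]
```

View pics/c15.png

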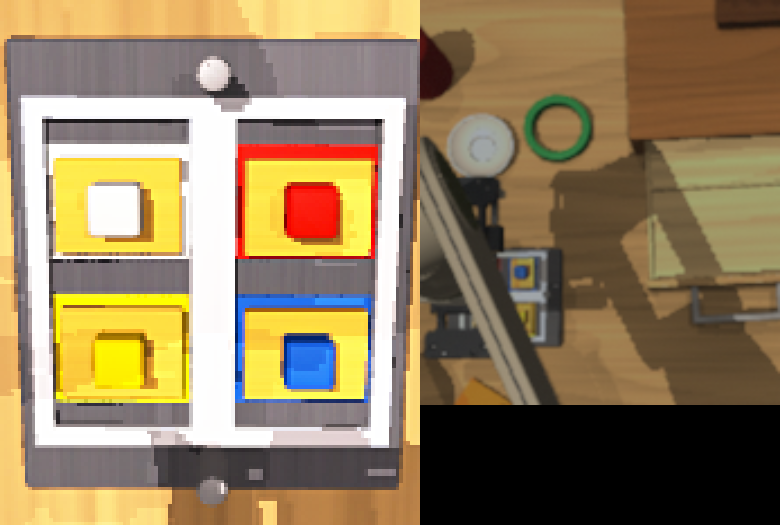

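Request:
apply_moves --deltas '[[28, [-47.1, -6.2, -0.4], -0.0058], [28, [-47.1, -6.5, -0.4], -0.0058], [28, [-47.1, -6.7, -0.4], -0.0058], [28, [-47, -7, -0.4], -0.0058], [28, [-47, -7.3, -0.4], -0.0058]]'

```text
t: 48.42
tool_pos: [0.4364, 0.0478, 0.3997]
orientation: [-2.175, -2.264, 0.003]
force: [1.0, -0.3, -0.5]
opening: 0.0282
```

Request:
apply_moves --deltas '[[28, [-46.9, -7.6, -0.4], -0.0058], [28, [0, 0, 0], 0], [28, [0, 0, 0], 0], [28, [0, 0, 0], 0]]'

```text
t: 48.92
tool_pos: [0.4312, 0.0028, 0.401]
orientation: [-2.168, -2.272, 0.001]
force: [0.1, 0.8, 0.1]
opening: 0.028
```

```bash
python3 - <<'E'
from meas import *
st(); c=cal("wrist"); im=snap("wrist","w16.png"); hsv=cv2.cvtColor(im,cv2.COLOR_BGR2HSV)
m=cv2.inRange(hsv,(0,0,90),(180,55,255)); p=proj("wrist",[[.431,.04,.05],[.431,.0018,.05]],c); print(p)
for v in (p[0],):
    r=int(v[1]); x0=int(v[0])-30; x=np.nonzero(m[r,x0:x0+60])[0]+x0; print(r,x, np.round(ray("wrist",[((x.min()+x.max())/2,r)],.052,c),4) if len(x) else None)
z=np.load("c15.npz"); cc=(c[0],z["R"],z["t"])
quads({"w":[(53,158),(181,159),(181,254),(57,254)],"r":[(243,159),(375,160),(372,256),(243,256)],"b":[(243,309),(370,309),(367,400),(243,400)],"y":[(60,309),(186,308),(185,398),(60,399)]},(220,90),3.5,.026,cc)
quads({"rp":[(237,146),(380,146),(375,258),(237,258)],"wp":[(47,145),(190,145),(190,257),(50,258)]},(220,90),3.5,.018,cc)
E
```

```text
t 48.92 pos [0.4312 0.0028 0.401 ] yaw y-axis [ 0.999  0.047 -0.001] x [-0.047  0.999  0.   ] F [0.1 0.8 0.1] op 0.028 q [-0.11 -0.34  1.93  0.    1.55 -0.16]
[[282.56871577 162.00607646]
 [280.82739751 197.64325604]]
162 [280 281 282 283 284 285 286 287 288] [[0.4325 0.0403 0.052 ]]
w ctr [0.4342 0.3329] L [0.0394 0.0294] yaw x 0.4 yaw from y 0.5
r ctr [0.4938 0.3331] L [0.0408 0.0297] yaw x 0.4 yaw from y 1.1
b ctr [0.4946 0.2862] L [0.0407 0.0302] yaw x 0.7 yaw from y 1.1
y ctr [0.4352 0.2858] L [0.0408 0.0299] yaw x 1.1 yaw from y -1.0
rp ctr [0.4941 0.3341] L [0.0449 0.0352] yaw x 0.6 yaw from y 0.7
wp ctr [0.434  0.3337] L [0.0452 0.0354] yaw x 0.8 yaw from y 0.1
```

Placements within ~1 mm. Handle is where left; grip it and push home.

Request:
apply_moves --deltas '[[28, [0, 0, 45], 0], [28, [0, 0, 45], 0], [28, [0, 0, 45], 0], [28, [0, 0, 35], 0], [28, [0, 0, 13], 0]]'

```text
t: 49.6
tool_pos: [0.4299, 0.0027, 0.2163]
orientation: [-2.167, -2.27, 0.004]
force: [0.2, 0.2, 0.5]
opening: 0.028
```

Request:
apply_moves --deltas '[[28, [0, 0, 0], 0], [5, [0, 0, 0], 0], [5, [0, 0, 0], 0], [5, [0, 0, 0], 0], [5, [0, 0, 0], 0]]'

```text
t: 50.22
tool_pos: [0.433, 0.0017, 0.2204]
orientation: [2.168, 2.267, 0.008]
force: [11.3, 1.1, -7.2]
opening: 0.0095
```

Request:
apply_moves --deltas '[[5, [0, 10, 0], 0], [5, [0, 20, 0], 0], [5, [0, 25, 0], 0], [5, [0, 25, 0], 0], [5, [0, 25, 0], 0]]'

```text
t: 50.85
tool_pos: [0.5376, 0.0064, 0.2203]
orientation: [2.17, 2.27, 0.002]
force: [-1.8, -0.0, 11.1]
opening: 0.0091
```

Request:
apply_moves --deltas '[[5, [0, 25, 0], 0], [5, [0, 25, 0], 0], [5, [0, 15, 0], 0], [5, [0, 10, 0], 0], [5, [0, 0, 0], 0]]'

```text
t: 51.48
tool_pos: [0.6124, 0.0097, 0.2204]
orientation: [2.169, 2.269, 0.003]
force: [1.1, 0.1, 6.6]
opening: 0.0092
```

Request:
apply_moves --deltas '[[5, [0, 3, 0], 0], [5, [0, 2, 0], 0], [5, [0, 2, 0], 0], [5, [0, 0, 0], 0]]'

```text
t: 51.98
tool_pos: [0.6186, 0.01, 0.2204]
orientation: [2.17, 2.269, 0.002]
force: [-0.8, -0.4, 6.2]
opening: 0.0086
```

Request:
apply_moves --deltas '[[5, [0, 2, 0], 0], [5, [0, 1.5, 0], 0], [5, [0, 0, 0], 0]]'

```text
t: 52.35
tool_pos: [0.622, 0.0102, 0.2203]
orientation: [2.17, 2.269, 0.002]
force: [-0.8, -0.3, 7.0]
opening: 0.0096
```

Request:
apply_moves --deltas '[[5, [0, 1, 0], 0], [5, [0, 0, 0], 0]]'

```text
t: 52.6
tool_pos: [0.623, 0.0102, 0.2204]
orientation: [2.17, 2.269, 0.002]
force: [-1.2, -0.8, 8.0]
opening: 0.009
```

Request:
apply_moves --deltas '[[5, [0, 1, 0], 0], [5, [0, 0, 0], 0]]'

```text
t: 52.85
tool_pos: [0.6239, 0.0103, 0.2203]
orientation: [2.17, 2.27, 0.002]
force: [-1.6, -0.1, 7.9]
opening: 0.009
```

Request:
apply_moves --deltas '[[5, [0, 1, 0], 0], [5, [0, 0, 0], 0]]'

```text
t: 53.1
tool_pos: [0.6243, 0.0103, 0.2204]
orientation: [2.171, 2.271, -0.0]
force: [-6.2, -0.3, 12.2]
opening: 0.0094
```

Request:
apply_moves --deltas '[[5, [0, 0.7, 0], 0], [5, [0, 0, 0], 0]]'

```text
t: 53.35
tool_pos: [0.6246, 0.0103, 0.2203]
orientation: [-2.17, -2.27, 0.002]
force: [-10.2, -0.2, 14.2]
opening: 0.0089
```

Request:
apply_moves --deltas '[[5, [0, 1, 0], 0], [5, [0, 0, 0], 0]]'

```text
t: 53.6
tool_pos: [0.625, 0.0103, 0.2203]
orientation: [-2.169, -2.269, 0.005]
force: [-15.4, -1.8, 18.1]
opening: 0.0096
```

Request:
apply_moves --deltas '[[5, [0, -1.5, 0], 0], [20, [0, 0, 0], 0], [28, [0, 0, 0], 0], [28, [0, 0, 0], 0], [28, [0, 0, -15], 0]]'

```text
t: 54.22
tool_pos: [0.6237, 0.0105, 0.2323]
orientation: [-2.169, -2.269, 0.004]
force: [0.2, -0.0, 0.5]
opening: 0.0282
```

Request:
apply_moves --deltas '[[28, [0, 0, -40], 0], [28, [0, -20, -50], 0], [28, [0, -40, -50], 0], [28, [0, -40, -20], 0], [28, [0, 0, 0], 0]]'

```text
t: 54.85
tool_pos: [0.5245, 0.006, 0.3964]
orientation: [2.168, 2.267, 0.006]
force: [0.4, 0.6, -0.0]
opening: 0.0278
```

Request:
apply_moves --deltas '[[28, [-40, -40, 0], 0], [28, [-40, -40, 0], 0], [28, [-40, -20, 0], 0], [28, [0, 0, 0], 0], [28, [0, 0, 0], 0]]'

```text
t: 55.48
tool_pos: [0.4315, -0.1183, 0.3923]
orientation: [-2.172, -2.27, -0.001]
force: [-0.7, -0.3, -1.5]
opening: 0.0279
```

```bash
python3 - <<'E'
from h import *
st(); a=snap("top","top17.png"); cv2.imwrite("pics/c17.png",cv2.resize(a[60:320,60:480],None,fx=1.9,fy=1.9,interpolation=cv2.INTER_CUBIC))
E
```

```text
t 55.48 pos [ 0.4315 -0.1183  0.3923] yaw y-axis [0.999 0.044 0.   ] x [-0.044  0.999  0.   ] F [-0.7 -0.3 -1.5] op 0.0279 q [-0.38 -0.29  1.91  0.    1.52 -0.43]
```

```bash
python3 - <<'E'
from h import *
a=cv2.imread("pics/top0.png");b=cv2.imread("pics/top17.png"); d=cv2.absdiff(a,b).max(2)
for n,(x0,y0,x1,y1) in dict(dish=(150,148,184,184),tape=(184,140,220,174),driver=(345,143,408,160),mallet=(70,205,108,285),mandrel=(465,238,485,256),orange=(135,265,200,332),cabtop=(270,85,316,112)).items():
    print(n,(d[y0:y1,x0:x1]>60).mean().round(3))
hsv=cv2.cvtColor(b,cv2.COLOR_BGR2HSV)
w=cal("wrist"); im=snap("wrist","w18.png"); h2=cv2.cvtColor(im,cv2.COLOR_BGR2HSV); m=cv2.inRange(h2,(0,0,90),(180,55,255))
p=proj("wrist",[[.624,.0105,.05]],w)[0]; print("expected handle px",p)
r=int(p[1]); 
if 0<=r<420:
    x0=max(int(p[0])-25,0); x=np.nonzero(m[r,x0:x0+50])[0]+x0; print(x,ray("wrist",[((x.min()+x.max())/2,r)],.052,w) if len(x) else "")
for k,lo,hi in(("red",(0,170,60),(8,255,255)),("blue",(100,120,50),(125,255,255)),("yellow",(25,130,80),(35,255,255))):
    k2=cv2.inRange(hsv,lo,hi)[200:262,145:208]; ys,xs=np.nonzero(k2); print(k,len(xs),xs.mean()+145 if len(xs) else 0,ys.mean()+200 if len(xs) else 0)
# drawer front vs cabinet gap at t0 and now
for f in(a,b): print(f[160:190,280].tolist()[::3])
E
```

```text
dish 0.0
tape 0.0
driver 0.0
mallet 0.0
mandrel 0.0
orange 0.005
cabtop 0.0
expected handle px [490.61616034  75.58883108]
[485 486 487 488 489 490 491 492 493 494 495 496] [[0.62255648 0.01068713 0.052     ]]
red 27 168.14814814814815 220.85185185185185
blue 22 183.54545454545456 221.04545454545456
yellow 280 178.7357142857143 234.9
[[31, 46, 61], [78, 115, 139], [77, 122, 154], [33, 50, 63], [51, 79, 101], [64, 102, 131], [70, 111, 143], [85, 109, 131], [90, 99, 108], [64, 102, 132]]
[[32, 53, 70], [33, 49, 62], [39, 63, 85], [64, 100, 129], [65, 104, 134], [88, 96, 103], [72, 96, 117], [61, 96, 125], [65, 103, 132], [75, 118, 152]]
```

```bash
python3 -c "
from h import *
st(); print(order.close_job())"
```

```text
t 55.58 pos [ 0.4317 -0.1177  0.3922] yaw y-axis [ 0.999  0.046 -0.   ] x [-0.046  0.999  0.   ] F [-0.2  0.6  0. ] op 0.0281 q [-0.38 -0.29  1.91  0.    1.52 -0.43]
the job is handed in; nothing more can be done
None
```

The job is done and handed in at t ≈ 56 s. I lifted the plate level off the dowels and laid it in the middle of the mat. I then pulled the drawer to its stop, set all four pendants on the patches of their stones' colours, and pushed the drawer home.

**Last checks**
- **Pendants:** in the wrist camera after the last placing, all four were upright. Their centres were within about 1 mm of their patch centres and they were square to about 1°.
- **Drawer:** it moved about 191 mm from the stop and then met a firm push-back of about 15 N. The handle then measured x ≈ 0.623 m in the image.
- **Bystanders:** comparing the first and last top pictures showed no change at the dish, tape, driver, mallet and mandrel, and 0.5 % of pixels changed around the orange look-alike.

**What I could not confirm**
- I had reached the 16-picture limit, so I checked the final scene by numbers only. The plate was last seen centred on the mat just after I released it.
- The top camera put the fixture about 2 mm lower in y than the wrist camera. I used the wrist camera for both picking and placing, so that offset should largely cancel.

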